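# Clamp a sample block in the analyser with its click-clutch knob

## Robot

A 6-joint arm with a two-finger parallel gripper is mounted at the origin on the work surface. World frame = base frame: x ahead of the robot, y to its left, z up, the work surface at z = 0. Lengths are in mm, angles in rad, forces in N, time in s.
With the tool pointing down it reaches from about 275 to 750 mm from the base axis. Payload 10.2 kg.
Tool frame: the origin (TCP) lies at the very end of the fingers, on their centre line; the grasp point (between the pads) lies ctrl.grip_depth behind it (ctrl.grip_depth is the distance from the TCP to the grasp point, in mm); z points along the fingers, y is the direction in which the jaws open and shut (so a half turn about z gives the same grasp; the last joint's range is limited). The gripper opens to 85 mm and grips with 20 to 120 N. Pads are 22 mm wide; open, the fingers measure 114 mm over their backs; the gripper's body (76 mm by 85 mm) begins 54 mm behind the grasp point. The pads swing forward as they close: fully open they stand 13 mm farther back than shut.
Start: joints at [-1.442, 0.313, 1.498, -0, 1.331, -0.223], TCP at [180.896, -492.857, 231.294] pointing down, gripper open.
Joint ranges: [-2.94, 2.94], [-0.97, 2.17], [0.19, 2.56], [-1.23, 4.37], [0.02, 3.11], [-2.88, 2.88]. Speed limits (rad/s): [2.39, 2.39, 3.01, 3.14, 3.14, 3.14].

## Interface

Orientations are given as a unit quaternion [w, x, y, z].
In Python, from rig import telemetry, eyes, ctrl, nets gives the robot as it stands. The module is installed in compiled form; this text tells all that it offers.
- The arm moves only by the tool drive_tool, never from a script. Its argument "series" is text: rows parted by semicolons, each of 7 numbers parted by spaces: the shift along the tool's x, y, z normalised to -1 to 1, where 1 is 0.12 m, then the turn, a rotation vector about the tool's x, y, z normalised to -1 to 1, where 1 is 0.5 rad, then the opening, from 0 (shut) to 1 (fully open). In form: tx ty tz wx wy wz hand; .... A call has 1 to 20 rows; each row is the pose to reach, as a shift and turn from the pose measured when the call began, along the tool's axes at that moment; what a row does not reach only later rows make up. A row lasts 1/10 s, in which the tool goes at most 50 mm and 8.59 degrees, less where a joint would pass 70% of its speed; a pose out of reach is approached as far as the arm can. A call with a number of a shift or a turn outside -1 to 1 is refused whole. A call with a gripper value outside its range is refused whole. The fingers move at their own pace and stop on an object; "newtons" is the grip in N (left out, the last holds). Time passes only in rows, so rows that repeat a pose let the fingers close. It gives the time, the measured TCP pose, the force and the opening at its end, in the units of the state.
- telemetry.sense(): the state, without advancing time (a new reading comes with each control period).
- eyes.capture(name): name is "scene" or "top"; returns a dict with "frame" (384x512x3 uint8, red, green, blue), "fx", "fy", "cx", "cy" (pixels), "D" ([k1, k2, p1, p2, k3] as OpenCV has them; the pictures are not rectified), "view" (4x4, takes a point from world to camera coordinates). Camera axes: x right, y up, looking along -z (the intrinsics and any distortion apply to the point x, -y, -z); pixel columns grow to the right and rows downward; lengths in mm; the calibration is good to about 2 mm. A picture is of the moment at which its call begins. There is no depth.
- ctrl.finish_job(): hands the job in, once; it reports no verdict.
Trained networks look in a picture, given as the dict that the camera call returned (one of the last four; its "shot" number tells which), for a name from the list of things; names that differ only in an ending like _2 or _b are one class to them, and where a whole thing is asked for, a point or a joint stands for the part that bears it (a point fixed in the world has none). Each returns a list of dicts, best first, with "confidence" (0 to 1); they miss things now and then, are a little off and sometimes report something else, mostly with a low value. They report only what shows in the picture. A call takes as long as a camera call. They do not tell look-alikes from the thing itself.
- nets.spot_in(name, picture): "rect" ([left, top, right, bottom] in pixels, round what is visible of it).
The state is a dict: "time_s": time; "joints": joint angles; "dq": joint speeds; "tau": joint torques, N m; "eef_pos": TCP position; "ee_rot": TCP orientation; "force": force on the tool from outside, world axes, zero at the start; "wrist_torque": the same for the moment, N m; "grip_width": opening from 0.0 (shut) to 1.0 (fully open).
Only numpy, scipy, OpenCV 4.12 (cv2) and the standard library are available. Lean on these libraries where they do the work, as an engineer would, in place of code of your own. Each camera call takes 0.05 s, during which the arm holds its last target. There are 200 camera calls.

## Task

Take the six-sided white block out of the steel tray and set it flat in the middle of the analyser's small round sample plate, then swing the pressure arm fully home over it and turn the knob on the arm clockwise until its slip clutch has clicked at least twice, but not more than five times, so that the block stays clamped. Leave the other blocks, the vials and the glassware standing where they are, and let go at the end.

Things in the scene. Friction and masses are not known exactly. Their poses are not given: they have to be found in the camera images.
- hex_mid (a point): the block to clamp: a white six-sided (hexagonal) prism, 32 mm across its flats, 37 mm across its corners, 18 mm high, about 40 g, lying flat in the tray. The point is its centre, half-way up (9 mm above its underside); its x axis is square to one pair of flats, the other two pairs lie at 60 and 120 degrees; z is up.
- plate_top (a point): centre of the top face of the analyser's round steel sample plate, 42 mm across, 60 mm above the bench; it stands 6 mm proud of the white analyser housing (235 x 170 mm, 54 mm high, fixed). Its x axis points from the plate to the arm's post, 110 mm away; the housing reaches from 72 mm before the plate (-x) to 162 mm behind it (+x), and 85 mm to either side.
- post_axis (a point): on the upright axis about which the pressure arm swings, at the top of the arm's post, 130 mm above the bench, 110 mm behind the plate's centre. The arm's hub round it is 36 mm across.
- swing_arm (a joint): angle of the pressure arm, rad: 0 is home, at its stop, knob straight over the plate; grows to 1.9 swinging out, counter-clockwise from above. A 26 mm wide bar, 108 to 126 mm above the bench, its knob 110 mm from the post axis. Stays where left (2 N at the knob moves it; a gripper turning with it does not turn the knob). Beyond 1.2 a gripper fits over the plate, long side square to plate-post.
- knob_mid (a point): the round black fluted knob on the outer end of the arm, 40 mm across and 36 mm high, on an upright axis, its underside 140 mm above the bench. The point is on its axis, half-way up (158 mm above the bench). Clockwise seen from above drives the plunger down; its top bears a dark line that turns with it.
- spindle (a joint): turn of the screw under the knob in rad, growing clockwise; it shows as a steel collar with a dark mark, just below the knob. Each rad lowers the plunger 3 mm. It starts between 0.6 and 1.6 and meets a block on the plate at about 2.7. It turns with the knob (about 0.045 N m) until the plunger presses, and does not run back by itself.
- ratchet (a joint): slip of the knob on its screw, rad, 0 at the start, growing clockwise: about 0 while the screw turns; once the plunger presses on the block (about 20 N) the screw stands still and the knob slips at 0.06 to 0.105 N m, clicking every 0.63 rad (torque rises and drops). Two clicks are done at 1.05 to 1.26, five at 3.14; the sixth falls at 3.46.
- plunger: the steel pressure pin under the arm's outer end, 12 mm across, straight below the knob. The origin is the centre of its lower face, z is up; at the start this is 81 to 84 mm above the bench, 3 to 6 mm above a block that lies on the plate.
- tray: the fixed steel tray, 220 x 250 mm outside, 14 mm high, walls and floor 4 mm thick; origin under its centre on the bench, long side along y. Three white blocks and two vials stand in it in any order, at least 70 mm apart.
- round_block_center (a point): bystander: round white block in the tray, 34 mm across, 18 mm high; centre.
- square_mid (a point): bystander: square white block in the tray, 30 x 30 mm, 18 mm high; centre.
- vial_mid (a point): bystander: small amber vial in the tray, 22 mm across, 45 mm high; centre.
- tall_vial_mid (a point): bystander: tall amber vial in the tray, 28 mm across, 85 mm high, tall enough to be hit by a gripper's body; centre.
- reagent_mid (a point): bystander: amber reagent bottle on the bench, 52 mm across, 110 mm high; centre.
- jar_mid (a point): bystander: white jar on the bench, 44 mm across, 62 mm high; centre.
- beaker_mid (a point): bystander: glass beaker on the bench, 60 mm across, 75 mm high; centre.
Mind the look-alikes: they are no part of the job. What is shaped like the part that bears hex_mid but purple is not meant.

How it is judged:
By the outcome, as a careful person would: the job done as asked, in the order asked, and still so for the second after the job is handed in, with the robot touching nothing.
It also fails if it takes over 72 s, if anything falls off the work surface, if the arm or the gripper's body presses on something with over 40 N, if the wrist force passes 120 N, or if a joint passes its speed limit or range.

## Working session

There is one attempt and no reset: what is moved stays moved. The work goes in short steps, Python scripts to look and compute and a tool call to move; the robot and the scene stay as the last step left them, time stands still between calls to the robot, and variables do not carry over. Pictures are saved under pics/ and viewed, about 8 in all and at most 12, crops included, and the job is handed in when it is done.

Besides the shell and the picture viewer there is one more tool, called after "Call:" as name(argument=value, ...) on one line, values as JSON. drive_tool: Moves the arm, as the interface text tells. Scaled input: -1 to 1 covers 0.12 m each way for a shift and 0.5 rad each way for a turn. Its arguments: {"type":"object","properties":{"series":{"type":"string"},"newtons":{"type":"number"}},"required":["series"]}

```bash
mkdir -p pics
cat > h.py <<'E'
import numpy as np, cv2
from rig import telemetry, eyes, ctrl, nets
def K(p): return np.array([[p['fx'],0,p['cx']],[0,p['fy'],p['cy']],[0,0,1.]])
F=np.diag([1,-1,-1.])
def toworld(p,uv,z):
    q=cv2.undistortPoints(np.array([[uv]],float),K(p),np.array(p['D'],float))[0,0]
    V=np.array(p['view']);R=V[:3,:3];t=V[:3,3]
    d=R.T@(F@np.array([q[0],q[1],1.]));c=-R.T@t
    return c+d*(z-c[2])/d[2]
def topix(p,P):
    P=np.atleast_2d(P).astype(float)
    V=np.array(p['view']);X=(F@(V[:3,:3]@P.T+V[:3,3:4]))
    return cv2.projectPoints(X.T.copy(),np.zeros(3),np.zeros(3),K(p),np.array(p['D'],float))[0][:,0]
def save(n,im): cv2.imwrite('pics/'+n,cv2.cvtColor(im,cv2.COLOR_RGB2BGR))
E
python3 - <<'E'
from h import *
print(telemetry.sense(), ctrl.grip_depth)
for c in('top','scene'):
    p=eyes.capture(c); save(c+'0.png',p['frame'])
    V=np.array(p['view']);print(c,p['fx'],p['D'],-V[:3,:3].T@V[:3,3])
    for n,z in(('hex_mid',18),('plate_top',60),('knob_mid',158),('round_block_center',18),('square_mid',18),('vial_mid',22),('tall_vial_mid',42),('reagent_mid',55),('jar_mid',31),('beaker_mid',37),('tray',7),('swing_arm',117)):
        for r in nets.spot_in(n,p)[:3]:
            b=r['rect'];print(n,round(r['confidence'],2),np.round(b),np.round(toworld(p,[(b[0]+b[2])/2,(b[1]+b[3])/2],z)))
a=cv2.imread('pics/top0.png')
cv2.imwrite('pics/top0b.png',cv2.resize(a,(800,600),interpolation=cv2.INTER_CUBIC))
a=cv2.imread('pics/scene0.png')
cv2.imwrite('pics/scene0b.png',cv2.resize(a,(800,600),interpolation=cv2.INTER_CUBIC))
E
```

```text
{'time_s': 0.0, 'joints': array([-1.44238873e+00,  3.13426615e-01,  1.49844494e+00, -7.73852143e-07,
        1.33099475e+00, -2.23375968e-01]), 'dq': array([ 0.00036142,  0.0002142 ,  0.00199486,  0.00122214, -0.00072965,
       -0.00187394]), 'tau': array([ 6.07139336e-04, -4.12269223e+01, -2.59744924e+01, -1.96520118e-04,
        4.07767584e-03, -3.65466462e-05]), 'eef_pos': array([ 180.86684282, -492.58494972,  230.74408371]), 'ee_rot': array([-6.36124320e-04,  9.84570665e-01,  1.74986283e-01,  2.98523493e-05]), 'force': array([ 0.83233978, -0.031677  , -0.14549999]), 'wrist_torque': array([ 0.02340094, -0.01052965,  0.01494682]), 'grip_width': 0.9987598331164793} 18.700000000000003
top 490.6909511867261 [-0.21450943  0.          0.          0.          0.        ] [ 451.3700035    -6.71798917 1426.54692743]
hex_mid 0.69 [385. 142. 394. 153.] [ 667. -413.   18.]
plate_top 0.84 [159. 143. 221. 230.] [552. 166.  60.]
knob_mid 0.44 [210. 183. 225. 202.] [529.  84. 158.]
knob_mid 0.37 [246. 143. 268. 163.] [631. -21. 158.]
round_block_center 0.49 [301. 202. 313. 212.] [ 494. -164.   1
[... 992 characters left out ...]
 233.] [647.  38. 158.]
round_block_center 0.69 [191. 242. 208. 257.] [ 496. -158.   18.]
square_mid 0.68 [214. 269. 230. 282.] [ 595. -178.   18.]
square_mid 0.22 [250. 156. 351. 235.] [563. 172.  18.]
vial_mid 0.68 [183. 271. 194. 285.] [ 544. -235.   22.]
tall_vial_mid 0.75 [145. 258. 156. 284.] [ 478. -288.   42.]
tall_vial_mid 0.23 [272. 156. 329. 188.] [512. 237.  42.]
reagent_mid 0.56 [312. 122. 327. 158.] [469. 398.  55.]
jar_mid 0.57 [229. 194. 247. 219.] [470.  12.  31.]
beaker_mid 0.92 [270. 222. 298. 261.] [649. -11.  37.]
tray 0.61 [119. 230. 259. 350.] [ 561. -251.    7.]
swing_arm 0.69 [274. 154. 328. 188.] [567. 160. 117.]
swing_arm 0.49 [246. 156. 350. 234.] [620.  75. 117.]
```

View pics/top0b.png

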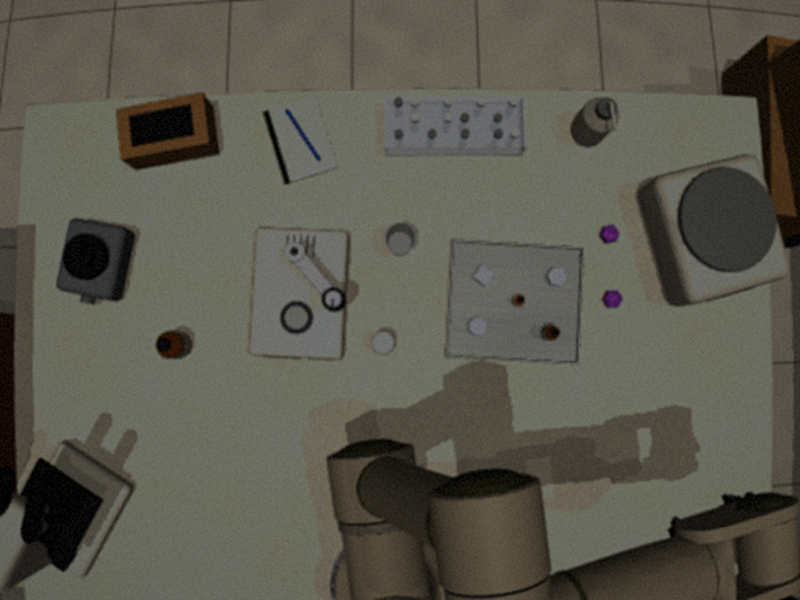

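View pics/scene0b.png

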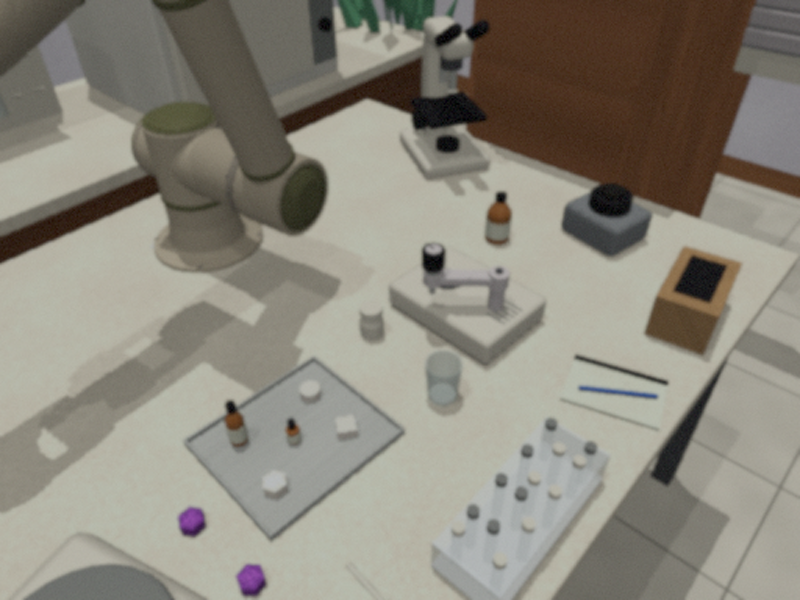

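The top view shows three white blocks in the tray, at native pixels about (310,175) square, (356,177) hexagon candidate and (306,208) round. There are two purple hexagons outside the tray at (390,150) and (392,191), which are decoys. The post is at (188,161), the knob at (213,191) swung out, and the plate at (189,203). I'll confirm with one enlarged crop and measure.

```bash
cat > m.py <<'E'
from h import *
from scipy.optimize import minimize
def hexpts(x,y,a,z): 
    k=a+np.pi/6+np.arange(6)*np.pi/3; r=16/np.cos(np.pi/6)
    return np.c_[x+r*np.cos(k),y+r*np.sin(k),np.full(6,z)]
def fit(ps,x0,z0=0,a0s=np.arange(0,60,10)):
    # model: bright hex prism silhouette; maximise inside/outside contrast, supersampled
    S=8
    def cost(v):
        c=0
        for p,g,o in ps:
            m=np.zeros((g.shape[0]*S,g.shape[1]*S),np.uint8)
            P=topix(p,hexpts(v[0],v[1],v[2],z0+18))
            cv2.fillPoly(m,[np.round(((P-o+.5)*S-.5)*16).astype(np.int32)],255,shift=4)
            m=cv2.GaussianBlur(m,(0,0),S*.5)
            m=cv2.resize(m,g.shape[::-1],interpolation=cv2.INTER_AREA).astype(float)
            c-=np.corrcoef(m.ravel(),g.ravel())[0,1]
        return c
    best=[]
    for a in np.radians(a0s):
        r=minimize(cost,[*x0,a],method='Nelder-Mead',options=dict(initial_simplex=[[*x0,a],[x0[0]+4,x0[1],a],[x0[0],x0[1]+4,a],[x0[0],x0[1],a+.15]],xatol=.05,fatol=1e-5))
        best.append((r.fun,*r.x[:2],np.degrees(r.x[2])%60))
    return sorted(best)
def crop(p,c,h=11):
    c=np.round(c).astype(int);o=c-h
    return p['frame'][o[1]:o[1]+2*h+1,o[0]:o[0]+2*h+1].min(2).astype(float),o
E
python3 - <<'E'
from m import *
t=eyes.capture('top');s=eyes.capture('scene')
x0=toworld(t,[356.5,176.7],18)[:2];print(x0,toworld(s,[175.5,309],18))
gt=crop(t,topix(t,[*x0,18])[0]);gs=crop(s,topix(s,[*x0,18])[0])
print('top',fit([(t,*gt)],x0)[:2]);print('scene',fit([(s,*gs)],x0)[:2])
print('both',fit([(t,*gt),(s,*gs)],x0)[:3])
for n,uv,z in(('plate',(189.4,203),60),('knobtop',(213,191),176),('posttop',(188.3,160.6),130),):print(n,toworld(t,uv,z))
def e(im,l,tp,w,h,k): 
    return cv2.resize(np.clip(im[tp:tp+h,l:l+w].astype(float)*k,0,255).astype(np.uint8),(400,300),interpolation=cv2.INTER_CUBIC)
save('c1.png',np.vstack([np.hstack([e(t['frame'],336,162,40,30,1.4),e(s['frame'],155,294,40,30,1)]),np.hstack([e(t['frame'],145,140,120,90,1.6),e(s['frame'],240,145,120,90,1)])]))
E
```

```text
[ 579.77052163 -311.0376672 ] [ 583.49319449 -308.10152945   18.        ]
top [(np.float64(-0.715539038666682), np.float64(580.8906145640744), np.float64(-312.5714247231669), np.float64(55.82897220762926)), (np.float64(-0.7153984628168442), np.float64(580.9332147856122), np.float64(-312.54537791998), np.float64(54.45460336467696))]
scene [(np.float64(-0.7741422025658183), np.float64(577.6430081931117), np.float64(-305.5173296642207), np.float64(53.29560115832745)), (np.float64(-0.7741422025658183), np.float64(577.6546618339194), np.float64(-305.5216162149004), np.float64(53.242726161425544))]
both [(np.float64(-1.3032783451489922), np.float64(579.1758840552762), np.float64(-310.17719260063444), np.float64(50.7110669413361)), (np.float64(-1.301777760727012), np.float64(578.7037036979506), np.float64(-309.8444320500451), np.float64(55.40980458949417)), (np.float64(-1.3015601054576362), np.float64(579.3913863049138), np.float64(-310.1983900965319), np.float64(2.9320619878952705))]
plate [506.25356325 168.84830197  60.        ]
knobtop [531.789959    93.16794696 176.        ]
posttop [616.72979499 162.75484402 130.        ]
```

View pics/c1.png

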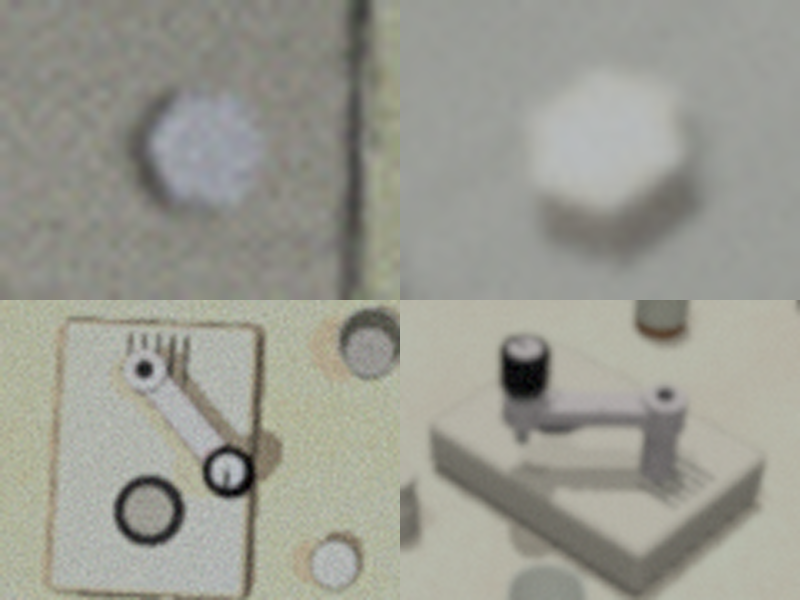

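The crop confirms it: the white hexagon in the tray, at top (356,177) and scene (175,309), is the one meant. The purple ones are look-alikes. Its world position is about (579,-310). The arm is at roughly 0.74 rad, so it has to be swung further out first, and I'm heading for the knob.

Call:
drive_tool(series="0.886 -0.714 0 0 0 0 0.8;0.886 -0.714 0 0 0 0 0.8;0.886 -0.714 0 0 0 0 0.8;0.886 -0.714 0 0 0 0 0.8", newtons=30)

```text
time_s: 1.8
eef_pos: [252.8, -372.9, 231.7]
ee_rot: [0.0, 0.984, 0.177, 0.0]
force: [0.6, -0.6, -0.3]
grip_width: 0.802
```

Call:
drive_tool(series="0.886 -0.714 0 0 0 0 0.8;0.886 -0.714 0 0 0 0 0.8;0.886 -0.714 0 0 0 0 0.8;0.886 -0.714 0 0 0 0 0.8")

```text
time_s: 2.2
eef_pos: [324.1, -252.9, 232.1]
ee_rot: [0.0, 0.984, 0.179, 0.001]
force: [-0.3, -1.0, 0.0]
grip_width: 0.796
```

Call:
drive_tool(series="0.886 -0.714 0 0 0 0 0.8;0.886 -0.714 0 0 0 0 0.8;0.886 -0.714 0 0 0 0 0.8;0.886 -0.714 0 0 0 0 0.8")

```text
time_s: 2.6
eef_pos: [394.8, -133.2, 232.3]
ee_rot: [-0.0, 0.983, 0.181, 0.001]
force: [0.0, 0.6, -1.4]
grip_width: 0.796
```

Call:
drive_tool(series="0.87 -0.675 0 0 0 0 0.9;0.87 -0.675 0 0 0 0 0.9;0.87 -0.675 0 0 0 0 0.9;0.87 -0.675 0 0 0 0 0.9")

```text
time_s: 3.0
eef_pos: [464.9, -19.1, 232.2]
ee_rot: [-0.0, 0.983, 0.182, 0.001]
force: [-0.8, -0.9, -0.7]
grip_width: 0.9
```

Call:
drive_tool(series="0.87 -0.675 0 0 0 -0.64 0.9;0.87 -0.675 0 0 0 -0.64 0.9;0.87 -0.675 0 0 0 -0.64 0.9;0.87 -0.675 0 0 0 -0.64 0.9;0.87 -0.675 0 0 0 -0.64 0.9")

```text
time_s: 3.5
eef_pos: [533.5, 92.4, 232.0]
ee_rot: [0.0, 0.942, 0.336, 0.001]
force: [-0.2, 0.5, -0.5]
grip_width: 0.9
```

Run:
```python
from h import *
s=telemetry.sense();print(s['eef_pos'],s['ee_rot'],s['joints'])
def avg(c,n):
    P=[eyes.capture(c) for _ in range(n)]; p=dict(P[-1]); p['frame']=np.mean([q['frame'] for q in P],0).astype(np.uint8); return p
t=avg('top',5);s=avg('scene',3)
def e(p,l,tp,w,h,k): 
    return cv2.resize(np.clip(p['frame'][tp:tp+h,l:l+w].astype(float)*k,0,255).astype(np.uint8),(400,300),interpolation=cv2.INTER_CUBIC)
save('c2.png',np.hstack([e(t,160,140,80,80*3//4,1.6),e(s,230,120,120,90,1)]))
```

```text
[533.52796153  92.42687884 231.97010452] [1.66308048e-04 9.41724420e-01 3.36384823e-01 5.83772933e-04] [-4.50004214e-02  3.48091785e-01  1.44745493e+00  1.37419518e-04
  1.34483935e+00  8.39614342e-01]
```

View pics/c2.png

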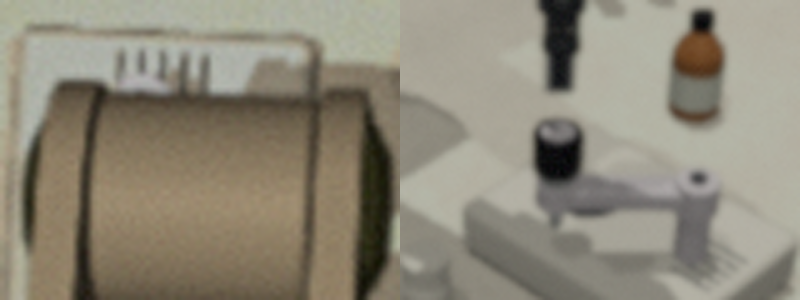

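The gripper hangs straight over the knob, seen edge-on along the jaws at about (278,147) with the knob top at (277,157) in the scene image. I'll lower it to straddle the knob.

Call:
drive_tool(series="0 0 0.4 0 0 0 0.9;0 0 0.72 0 0 0 0.9;0 0 0.72 0 0 0 0.9;0 0 0.72 0 0 0 0.7;0 0 0.72 0 0 0 0.7")

```text
time_s: 4.4
eef_pos: [534.6, 93.4, 148.6]
ee_rot: [0.001, 0.942, 0.336, 0.003]
force: [0.2, -0.0, 0.7]
grip_width: 0.699
```

Call:
drive_tool(series="0.008 0.1 0 0 0 -0.2 0.7;0.01 0.17 0 0 0 -0.4 0.7;0.02 0.23 0 0 0 -0.55 0.7;0.032 0.295 0 0 0 -0.7 0.7;0.032 0.295 0 0 0 -0.7 0.7")

```text
time_s: 4.9
eef_pos: [561.1, 67.9, 150.6]
ee_rot: [0.002, 0.869, 0.495, 0.004]
force: [-0.5, 0.3, -0.3]
grip_width: 0.696
```

Call:
drive_tool(series="0.005 0.08 0 0 0 -0.15 0.7;0.015 0.16 0 0 0 -0.3 0.7;0.03 0.24 0 0 0 -0.47 0.7;0.054 0.314 0 0 0 -0.63 0.7;0.054 0.314 0 0 0 -0.63 0.7;0.054 0.314 0 0 0 -0.63 0.7")

```text
time_s: 5.5
eef_pos: [596.9, 54.5, 151.7]
ee_rot: [0.003, 0.781, 0.624, 0.004]
force: [-0.1, -0.5, -0.3]
grip_width: 0.699
```

Call:
drive_tool(series="0 0 -0.3 0 0 0 0.7;0 0 -0.6 0 0 0 0.7;0 0 -0.6 0 0 0 0.7")

```text
time_s: 5.8
eef_pos: [597.4, 54.6, 229.4]
ee_rot: [0.007, 0.782, 0.623, 0.008]
force: [0.1, 0.1, -0.2]
grip_width: 0.7
```

```bash
cat >> h.py <<'E'
def avg(c,n):
    P=[eyes.capture(c) for _ in range(n)]; p=dict(P[-1]); p['frame']=np.mean([q['frame'] for q in P],0); return p
def e(p,l,tp,w,h,k=1,W=400,H=300): 
    return cv2.resize(np.clip(p['frame'][tp:tp+h,l:l+w].astype(float)*k,0,255).astype(np.uint8),(W,H),interpolation=cv2.INTER_CUBIC)
E
python3 - <<'E'
from m import *
print(telemetry.sense()['eef_pos'])
t=avg('top',8);s=avg('scene',8)
x0=[580,-310]
gt=crop(t,topix(t,[*x0,22])[0],9);gs=crop(s,topix(s,[*x0,22])[0],9)
for n,l in(('top',[(t,*gt)]),('scene',[(s,*gs)]),('both',[(t,*gt),(s,*gs)])):print(n,np.round(fit(l,x0,4)[:2],3).tolist())
save('c3.png',np.vstack([np.hstack([e(t,336,162,40,30,1.5),e(s,155,294,40,30)]),np.hstack([e(t,160,140,80,60,1.5),e(s,230,120,120,90)])]))
E
```

```text
[597.43695452  54.64792391 229.44170146]
top [[-0.79, 580.709, -311.738, 53.16], [-0.79, 580.73, -311.692, 53.355]]
scene [[-0.824, 580.011, -306.879, 52.393], [-0.824, 580.256, -307.017, 52.253]]
both [[-1.532, 580.141, -309.769, 53.74], [-1.531, 580.13, -309.89, 56.005]]
```

View pics/c3.png

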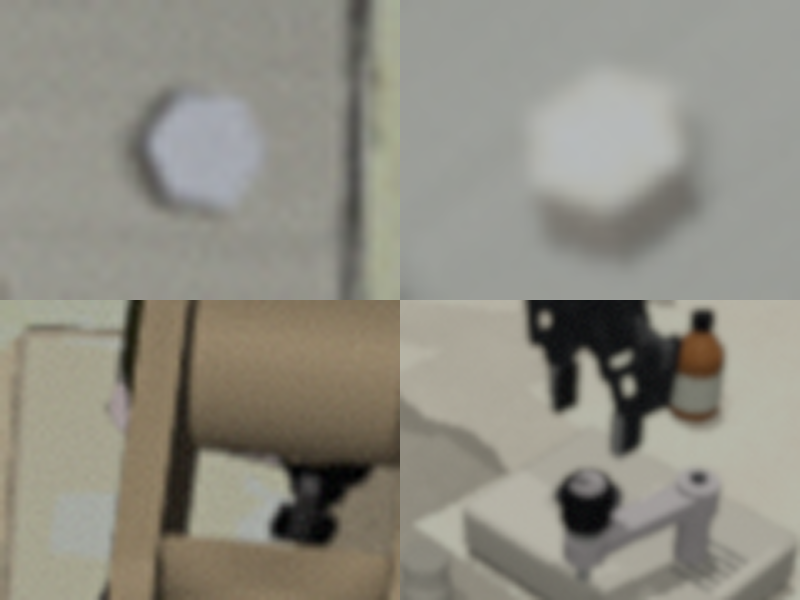

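The hexagon reads clearly and both cameras agree to about 4 mm: (580.3,-310), flats at 53°. The pressure arm now stands well out. I'll write a helper that gives the shift and turn in tool units.

```bash
cat > go.py <<'E'
import sys
from h import telemetry,np
from scipy.spatial.transform import Rotation as R
# usage: go.py x y z yawdeg -> total shift/turn in tool units
x,y,z,th=map(float,sys.argv[1:5]); s=telemetry.sense()
q=s['ee_rot']; A=R.from_quat([q[1],q[2],q[3],q[0]])
B=R.from_euler('z',th,degrees=True)*R.from_euler('x',180,degrees=True)
d=A.inv().apply(np.array([x,y,z])-s['eef_pos'])/120; w=(A.inv()*B).as_rotvec()/.5
print('pos',np.round(s['eef_pos'],1),'q6',round(s['joints'][5],2),'F',np.round(s['force'],1),'grip',round(s['grip_width'],3))
print('shift',np.round(d,3),'turn',np.round(w,3))
E
python3 go.py 580.3 -310 200 83
```

```text
pos [596.1  54.5 223.7] q6 0.12 F [ 0.2 -0.2 -0.2] grip 0.702
shift [-2.992  0.54   0.196] turn [ 0.021 -0.003 -0.201]
```

Call:
drive_tool(series="-0.748 0.135 0.049 0 0 0 0.7;-0.748 0.135 0.049 0 0 0 0.7;-0.748 0.135 0.049 0 0 0 0.7")

```text
time_s: 6.9
eef_pos: [591.8, -40.8, 217.2]
ee_rot: [0.003, 0.783, 0.622, 0.004]
force: [0.6, -0.1, 0.1]
grip_width: 0.702
```

Call:
drive_tool(series="-0.748 0.135 0.049 0 0 0 0.7;-0.748 0.135 0.049 0 0 0 0.7;-0.748 0.135 0.049 0 0 0 0.7")

```text
time_s: 7.2
eef_pos: [586.9, -136.2, 210.7]
ee_rot: [0.004, 0.784, 0.62, 0.003]
force: [0.1, 0.5, 0.2]
grip_width: 0.7
```

Call:
drive_tool(series="-0.748 0.135 0.049 0 0 0 0.7;-0.748 0.135 0.049 0 0 0 0.7;-0.748 0.135 0.049 0 0 0 0.7")

```text
time_s: 7.5
eef_pos: [581.4, -231.1, 204.1]
ee_rot: [0.003, 0.786, 0.619, 0.003]
force: [0.6, 1.0, 1.3]
grip_width: 0.697
```

Call:
drive_tool(series="-0.748 0.135 0.049 0.02 0 -0.2 0.7;-0.748 0.135 0.049 0.02 0 -0.2 0.7;-0.748 0.135 0.049 0.02 0 -0.2 0.7;-0.748 0.135 0.049 0.02 0 -0.2 0.7")

```text
time_s: 7.9
eef_pos: [576.3, -321.8, 198.1]
ee_rot: [-0.001, 0.754, 0.657, -0.001]
force: [1.1, 0.7, -0.7]
grip_width: 0.694
```

```bash
python3 go.py 580.3 -310 90 83
python3 - <<'E'
from h import *
t=avg('top',8);s=avg('scene',8)
import pickle;pickle.dump((t,s),open('plate.pkl','wb'))
save('c4.png',np.vstack([np.hstack([e(t,165,145,60,75,1.5,400,500),e(s,240,145,100,125,1,400,500)])]))
E
```

```text
pos [ 576.3 -321.8  198.1] q6 -0.55 F [ 1.1  0.7 -0.7] grip 0.694
shift [0.102 0.021 0.901] turn [-0.004 -0.    -0.03 ]
```

View pics/c4.png

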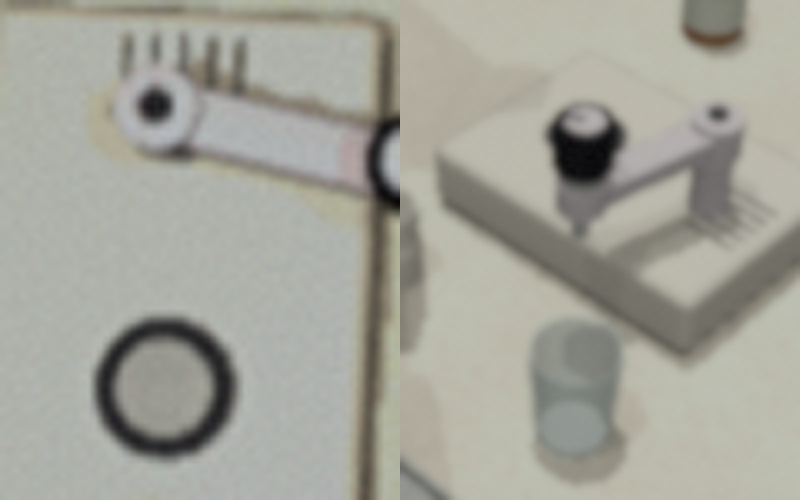

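The plate is fully visible from above, centred at about (189.5,202.8), with the post at (187.8,160.2) and the arm far out. I'll go down to the block and compute the plate centre at the same time.

Call:
drive_tool(series="0.1 0.02 0.4 0 0 -0.03 0.7;0.1 0.02 0.8 0 0 -0.03 0.7;0.1 0.02 0.9 0 0 -0.03 0.7;0.1 0.02 0.9 0 0 -0.03 0.7")

```text
time_s: 9.1
eef_pos: [579.5, -310.6, 89.4]
ee_rot: [-0.002, 0.749, 0.663, -0.001]
force: [0.2, 0.1, 0.5]
grip_width: 0.699
```

```bash
python3 go.py 580.3 -310 6 83
python3 - <<'E'
from h import *
import pickle;t,s=pickle.load(open('plate.pkl','rb'))
g=t['frame'].min(2)
def dark(l,tp,w,h,thr):
    c=g[tp:tp+h,l:l+w].astype(np.float32);c=cv2.resize(c,None,fx=8,fy=8,interpolation=cv2.INTER_CUBIC)
    m=(c<thr).astype(np.uint8);ct,_=cv2.findContours(m,cv2.RETR_EXTERNAL,cv2.CHAIN_APPROX_NONE)
    b=max(ct,key=cv2.contourArea);el=cv2.fitEllipse(b);return (np.array(el[0])+.5)/8-.5+[l,tp],np.array(el[1])/8
print(np.median(g[190:216,176:204]),g[195:210,189].round())
for thr in(40,50,60):
    c,a=dark(174,188,30,30,thr);print('plate',c,a,toworld(t,c,60),toworld(t,c,56))
c,a=dark(183,156,10,9,50);print('post',c,a,toworld(t,c,130))
c,a=dark(214,160,24,24,50);print('knob',c,a,toworld(t,c,176))
E
```

```text
pos [ 579.5 -310.6   89.4] q6 -0.55 F [0.2 0.1 0.5] grip 0.699
shift [0.005 0.009 0.695] turn [-0.008 -0.002  0.001]
98.0625 [55. 81. 95. 95. 93. 95. 97. 96. 98. 98. 99. 98. 95. 96. 93.]
plate [189.26344109 202.75381947] [19.32902527 19.46658516] [506.94588649 169.23105522  60.        ] [507.10856187 169.74607316  56.        ]
plate [189.27790546 202.75790691] [19.83610344 20.01508331] [506.93410643 169.19033521  60.        ] [507.09674732 169.70523396  56.        ]
plate [189.29042339 202.75950241] [20.28133583 20.50400162] [506.92934782 169.15507949  60.        ] [507.09197478 169.66987504  56.        ]
post [187.81793451 160.3277936 ] [3.91986203 4.15816975] [617.4796105 164.0533935 130.       ]
knob [226.58045769 170.26841164] [15.20022774 22.75055122] [584.70136251  58.07888849 176.        ]
```

Call:
drive_tool(series="0 0.01 0.4 0 0 0 0.7;0 0.01 0.65 0 0 0 0.7;0 0.01 0.69 0 0 0 0.7;0 0.01 0.69 0 0 0 0.7;0 0.01 0.69 0 0 0 0.7")

```text
time_s: 9.6
eef_pos: [581.8, -311.8, 9.8]
ee_rot: [0.001, 0.749, 0.663, -0.001]
force: [-0.1, -0.0, 0.0]
grip_width: 0.698
```

```bash
python3 go.py 580.3 -310 6 83
```

```text
pos [ 581.8 -311.8    9.8] q6 -0.55 F [-0.1 -0.   0. ] grip 0.698
shift [ 0.013 -0.014  0.032] turn [0.001 0.003 0.001]
```

Call:
drive_tool(series="0.013 -0.014 0.032 0 0 0 0.7;0.013 -0.014 0.032 0 0 0 0.5;0.013 -0.014 0.032 0 0 0 0.2;0.013 -0.014 0.032 0 0 0 0.2;0.013 -0.014 0.032 0 0 0 0.2;0.013 -0.014 0.032 0 0 0 0.2;0.013 -0.014 0.032 0 0 0 0.2;0.013 -0.014 0.032 0 0 0 0.2", newtons=40)

```text
time_s: 10.4
eef_pos: [580.7, -310.3, 7.0]
ee_rot: [0.001, 0.749, 0.663, -0.0]
force: [-1.5, 1.0, 6.9]
grip_width: 0.361
```

```bash
python3 go.py 580.3 -310 120 83
```

```text
pos [ 580.7 -310.3    7. ] q6 -0.55 F [-1.5  1.   6.9] grip 0.361
shift [ 0.    -0.002 -0.942] turn [0.003 0.005 0.001]
```

Call:
drive_tool(series="0 0 -0.3 0 0 0 0.2;0 0 -0.7 0 0 0 0.2;0 0 -0.95 0 0 0 0.2;0 0 -0.95 0 0 0 0.2;0 0 -0.95 0 0 0 0.2")

```text
time_s: 10.9
eef_pos: [580.5, -309.9, 120.8]
ee_rot: [0.001, 0.749, 0.663, -0.0]
force: [-0.4, 0.2, -0.5]
grip_width: 0.361
```

```bash
cat > plan.py <<'E'
import sys
from h import telemetry,np
from scipy.spatial.transform import Rotation as R
# plan.py N x y z yaw : N equal calls, each relative to its predecessor's end
n=int(sys.argv[1]);x,y,z,th=map(float,sys.argv[2:6]); s=telemetry.sense()
q=s['ee_rot']; A=R.from_quat([q[1],q[2],q[3],q[0]])
B=R.from_euler('z',th,degrees=True)*R.from_euler('x',180,degrees=True)
print('pos',np.round(s['eef_pos'],1),'F',np.round(s['force'],1),'grip',round(s['grip_width'],3),'q6',round(s['joints'][5],2))
W=(A.inv()*B).as_rotvec()/n; D=(np.array([x,y,z])-s['eef_pos'])/n
for i in range(n):
    C=A*R.from_rotvec(W*i); print(np.round(C.inv().apply(D)/120,3),np.round(W/.5,3))
E
python3 plan.py 5 507 169.3 205 177.3
```

```text
pos [ 580.5 -309.9  120.8] F [-0.4  0.2 -0.5] grip 0.361 q6 -0.55
[ 0.778 -0.218 -0.143] [-0.     0.001 -0.658]
[ 0.807  0.045 -0.142] [-0.     0.001 -0.658]
[ 0.749  0.303 -0.142] [-0.     0.001 -0.658]
[ 0.611  0.529 -0.141] [-0.     0.001 -0.658]
[ 0.407  0.698 -0.141] [-0.     0.001 -0.658]
```

Call:
drive_tool(series="0.39 -0.109 -0.12 0 0 -0.33 0.2;0.778 -0.218 -0.24 0 0 -0.658 0.2;0.778 -0.218 -0.24 0 0 -0.658 0.2;0.778 -0.218 -0.24 0 0 -0.658 0.2")

```text
time_s: 11.3
eef_pos: [565.5, -213.0, 148.3]
ee_rot: [0.0, 0.63, 0.777, -0.001]
force: [-0.1, 0.1, -1.1]
grip_width: 0.362
```

Call:
drive_tool(series="0.4 0.02 -0.12 0 0 -0.33 0.2;0.807 0.045 -0.24 0 0 -0.658 0.2;0.807 0.045 -0.24 0 0 -0.658 0.2;0.807 0.045 -0.24 0 0 -0.658 0.2")

```text
time_s: 11.7
eef_pos: [550.7, -117.4, 176.1]
ee_rot: [-0.0, 0.494, 0.869, -0.001]
force: [0.5, -0.7, -0.3]
grip_width: 0.36
```

Call:
drive_tool(series="0.37 0.15 -0.12 0 0 -0.33 0.2;0.749 0.303 -0.22 0 0 -0.658 0.2;0.749 0.303 -0.22 0 0 -0.658 0.2;0.749 0.303 -0.22 0 0 -0.658 0.2")

```text
time_s: 12.1
eef_pos: [536.3, -22.4, 201.5]
ee_rot: [-0.001, 0.346, 0.938, -0.001]
force: [0.2, 0.2, 0.6]
grip_width: 0.365
```

```bash
python3 plan.py 2 507 169.3 205 177.3
```

```text
pos [536.3 -22.4 201.5] F [0.2 0.2 0.6] grip 0.365 q6 -1.12
[ 0.612  0.528 -0.016] [-0.003 -0.002 -0.66 ]
[ 0.408  0.698 -0.015] [-0.003 -0.002 -0.66 ]
```

Call:
drive_tool(series="0.3 0.26 -0.02 0 0 -0.33 0.2;0.612 0.528 -0.02 0 0 -0.66 0.2;0.612 0.528 -0.02 0 0 -0.66 0.2;0.612 0.528 -0.02 0 0 -0.66 0.2")

```text
time_s: 12.5
eef_pos: [522.1, 72.4, 202.7]
ee_rot: [-0.002, 0.189, 0.982, -0.002]
force: [0.1, 0.2, -0.4]
grip_width: 0.359
```

Call:
drive_tool(series="0.2 0.35 -0.02 0 0 -0.33 0.2;0.408 0.698 -0.02 0 0 -0.66 0.2;0.408 0.698 -0.02 0 0 -0.66 0.2;0.408 0.698 -0.02 0 0 -0.66 0.2;0.408 0.698 -0.02 0 0 -0.66 0.2")

```text
time_s: 13.0
eef_pos: [508.5, 166.4, 204.5]
ee_rot: [-0.002, 0.028, 1.0, -0.001]
force: [0.0, 0.5, -0.1]
grip_width: 0.364
```

```bash
python3 plan.py 1 507 169.3 95 177.3
```

```text
pos [508.5 166.4 204.5] F [ 0.   0.5 -0.1] grip 0.364 q6 -1.42
[0.01  0.026 0.913] [-0.006 -0.009 -0.017]
```

Call:
drive_tool(series="0.01 0.026 0.4 -0.006 -0.009 -0.017 0.2;0.01 0.026 0.8 -0.006 -0.009 -0.017 0.2;0.01 0.026 0.91 -0.006 -0.009 -0.017 0.2;0.01 0.026 0.91 -0.006 -0.009 -0.017 0.2;0.01 0.026 0.91 -0.006 -0.009 -0.017 0.2")

```text
time_s: 13.5
eef_pos: [508.4, 168.7, 97.2]
ee_rot: [0.001, 0.024, 1.0, 0.0]
force: [-0.3, 0.1, 0.6]
grip_width: 0.362
```

```bash
python3 plan.py 1 507 169.3 64 177.3;python3 - <<'E'
from h import *
s=avg('scene',6);t=avg('top',3)
save('c5.png',np.hstack([e(s,250,140,80,60),e(t,150,140,100,75,1.5)]))
E
```

```text
pos [508.4 168.7  97.2] F [-0.3  0.1  0.6] grip 0.362 q6 -1.42
[0.013 0.004 0.277] [ 0.001  0.006 -0.003]
```

View pics/c5.png

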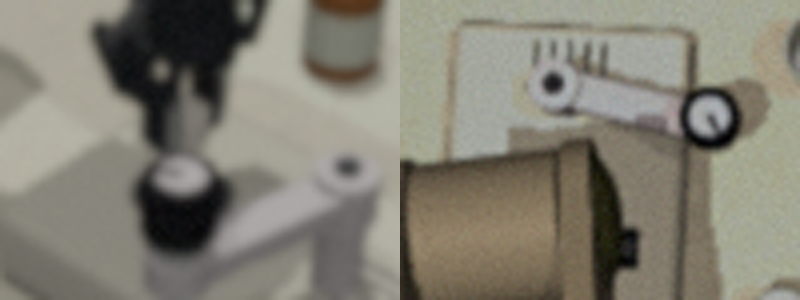

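The block and plate are hidden behind the knob in the scene view and by the wrist in the top view. The block is still held (opening 0.362), so I'll lower it and use the force to sense the plate.

Call:
drive_tool(series="0.013 0.004 0.15 0 0.003 0 0.2;0.013 0.004 0.25 0 0.006 0 0.2;0.013 0.004 0.27 0 0.006 0 0.2;0.013 0.004 0.27 0 0.006 0 0.2;0.013 0.004 0.27 0 0.006 0 0.2")

```text
time_s: 14.45
eef_pos: [505.5, 169.8, 63.1]
ee_rot: [-0.001, 0.024, 1.0, 0.0]
force: [-0.1, 0.9, -0.6]
grip_width: 0.363
```

```bash
python3 plan.py 1 507 169.3 62.5 177.3
```

```text
pos [505.5 169.8  63.1] F [-0.1  0.9 -0.6] grip 0.363 q6 -1.42
[-0.012 -0.004  0.005] [ 0.    -0.006 -0.   ]
```

Call:
drive_tool(series="-0.012 -0.004 0.008 0 -0.006 0 0.2;-0.012 -0.004 0.012 0 -0.006 0 0.2;-0.012 -0.004 0.012 0 -0.006 0 0.2")

```text
time_s: 14.75
eef_pos: [506.2, 169.7, 62.9]
ee_rot: [-0.001, 0.023, 1.0, 0.0]
force: [-10.3, 1.3, 17.7]
grip_width: 0.361
```

```bash
python3 plan.py 1 507 169.3 62 177.3
```

```text
pos [506.2 169.7  62.9] F [-10.3   1.3  17.7] grip 0.361 q6 -1.42
[-0.007 -0.003  0.008] [ 0.001 -0.003  0.   ]
```

Call:
drive_tool(series="0 0 0 0 0 0 0.2;0 0 0 0 0 0 0.5;0 0 0 0 0 0 0.65;0 0 0 0 0 0 0.7;0 0 -0.3 0 0 0 0.7;0 0 -0.7 0 0 0 0.7;0 0 -1 0 0 0 0.7;0 0 -1 0 0 0 0.7")

```text
time_s: 15.55
eef_pos: [508.4, 169.9, 187.7]
ee_rot: [0.004, 0.023, 1.0, 0.001]
force: [0.8, -0.4, -0.4]
grip_width: 0.701
```

```bash
python3 plan.py 2 590 60 215 235
```

```text
pos [508.4 169.9 187.7] F [ 0.8 -0.4 -0.4] grip 0.701 q6 -1.42
[-0.362 -0.441 -0.112] [-0.002  0.008 -1.007]
[-0.104 -0.561 -0.113] [-0.002  0.008 -1.007]
```

The plate contact came at TCP z 62.9, which fits a plate at 60 with the block 3 mm below the TCP. I'll step aside to see the placed block before swinging the arm home.

```bash
python3 plan.py 3 565 -90 225 235
```

```text
pos [508.4 169.9 187.7] F [ 0.8 -0.4 -0.4] grip 0.701 q6 -1.42
[-0.191 -0.714 -0.103] [-0.001  0.005 -0.671]
[ 0.054 -0.737 -0.104] [-0.001  0.005 -0.671]
[ 0.294 -0.678 -0.104] [-0.001  0.005 -0.671]
```

Call:
drive_tool(series="-0.05 -0.2 -0.25 0 0 -0.33 0.7;-0.191 -0.714 -0.25 0 0.005 -0.671 0.7;-0.191 -0.714 -0.25 0 0.005 -0.671 0.7;-0.191 -0.714 -0.25 0 0.005 -0.671 0.7")

```text
time_s: 15.95
eef_pos: [527.4, 81.1, 216.8]
ee_rot: [0.002, -0.143, 0.99, 0.0]
force: [-0.2, 0.7, -0.5]
grip_width: 0.702
```

Call:
drive_tool(series="0.03 -0.37 -0.05 0 0 -0.33 0.7;0.054 -0.737 -0.05 0 0.005 -0.671 0.7;0.054 -0.737 -0.05 0 0.005 -0.671 0.7;0.054 -0.737 -0.05 0 0.005 -0.671 0.7")

```text
time_s: 16.35
eef_pos: [546.0, -5.5, 221.9]
ee_rot: [0.0, -0.305, 0.952, 0.0]
force: [0.6, 0.7, 0.4]
grip_width: 0.699
```

Call:
drive_tool(series="0.15 -0.34 0 0 0 -0.33 0.7;0.294 -0.678 0 0 0.005 -0.671 0.7;0.294 -0.678 0 0 0.005 -0.671 0.7;0.294 -0.678 0 0 0.005 -0.671 0.7")

```text
time_s: 16.75
eef_pos: [565.5, -88.5, 221.2]
ee_rot: [-0.002, -0.457, 0.889, -0.001]
force: [0.8, -0.4, 0.0]
grip_width: 0.701
```

```bash
python3 - <<'E'
from m import *
t=avg('top',6);s=avg('scene',4)
x0=[507,169.5];gt=crop(t,topix(t,[*x0,78])[0],6)
print(np.round(fit([(t,*gt)],x0,60)[:2],2).tolist())
save('c6.png',np.hstack([e(t,160,140,80,60,1.5),e(s,240,130,100,75)]))
E
python3 plan.py 2 587 56 225 235
```

```text
[[-0.91, 504.51, 168.76, 23.83], [-0.91, 505.07, 169.17, 27.09]]
pos [565.5 -89.3 221.9] F [ 0.5 -0.3  0.1] grip 0.702 q6 -2.88
[-0.545  0.279 -0.016] [-0.    -0.005 -0.009]
[-0.546  0.276 -0.014] [-0.    -0.005 -0.009]
```

View pics/c6.png

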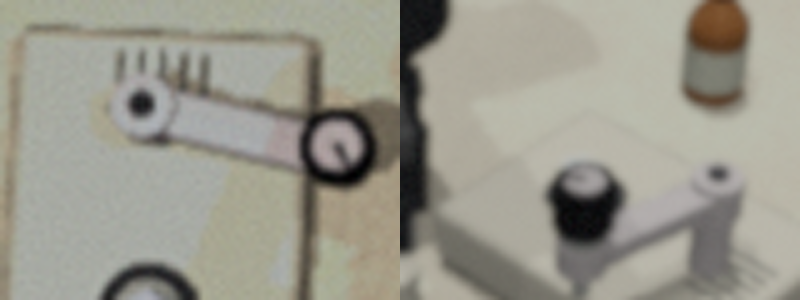

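Run:
```python
from m import *
t=avg('top',8)
g=t['frame'].min(2)
save('c7.png',e(t,174,188,30,30,1.2,600,600))
p=topix(t,[[507,169.2,60],[504.8,169,78]]);print(p)
for n,thr in(('ring',40),('ring',60)):
    c=cv2.resize(g[188:218,174:204].astype(np.float32),None,fx=8,fy=8,interpolation=cv2.INTER_CUBIC)
    b=max(cv2.findContours((c<thr).astype(np.uint8),cv2.RETR_EXTERNAL,cv2.CHAIN_APPROX_NONE)[0],key=cv2.contourArea)
    print((np.array(cv2.fitEllipse(b)[0])+.5)/8-.5+[174,188])
m=np.hypot(*np.mgrid[-202.76+188:-202.76+218,-189.27+174:-189.27+204])<6.5
for thr in(105,120,135,150):
    bb=cv2.resize(g[188:218,174:204].astype(np.float32),None,fx=8,fy=8,interpolation=cv2.INTER_CUBIC)>thr
    bb&=cv2.resize(m.astype(np.uint8),None,fx=8,fy=8).astype(bool)
    ys,xs=np.nonzero(bb);c=[(xs.mean()+.5)/8-.5+174,(ys.mean()+.5)/8-.5+188]
    print(thr,bb.sum()/64,c,toworld(t,c,78))
```

```text
[[189.27440843 202.73439778]
 [188.51452917 203.27182992]]
[189.33433628 202.75475025]
[189.40095806 202.74993896]
105 92.25 [np.float64(188.6663914295393), np.float64(203.76926659891598)] [503.42244195 168.58165005  78.        ]
120 0.0 [np.float64(nan), np.float64(nan)] [nan nan nan]
135 0.0 [np.float64(nan), np.float64(nan)] [nan nan nan]
150 0.0 [np.float64(nan), np.float64(nan)] [nan nan nan]<stdin>:14: RuntimeWarning: Mean of empty slice.
  ret = ret.dtype.type(ret / rcount)
```

View pics/c7.png

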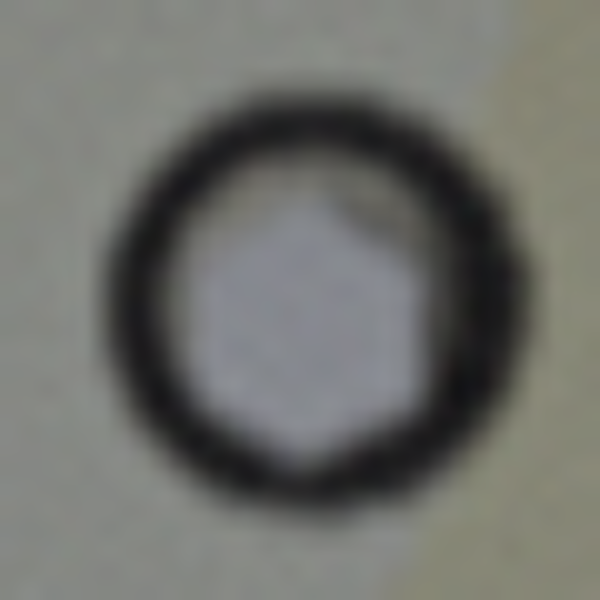

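The zoom shows the block, centre crop (305,328), about 4 mm off the plate's centre toward the robot, with a corner over the rim. I'll regrip it and shift it by 4 mm.

```bash
python3 plan.py 3 507 170 205 177.3
```

```text
pos [565.5 -89.6 221.8] F [-0.3  0.3 -0.2] grip 0.699 q6 -2.88
[-0.493  0.551  0.044] [-0.002 -0.003  0.665]
[-0.285  0.682  0.045] [-0.002 -0.003  0.665]
[-0.047  0.738  0.046] [-0.002 -0.003  0.665]
```

Call:
drive_tool(series="-0.25 0.27 0 0 0 0.33 0.7;-0.493 0.551 0.02 0 0 0.665 0.7;-0.493 0.551 0.02 0 0 0.665 0.7;-0.493 0.551 0.02 0 0 0.665 0.7")

```text
time_s: 18.05
eef_pos: [546.0, -2.2, 219.3]
ee_rot: [-0.002, -0.305, 0.952, -0.002]
force: [-0.2, -0.4, 0.5]
grip_width: 0.699
```

Call:
drive_tool(series="-0.14 0.34 0.02 0 0 0.33 0.7;-0.285 0.682 0.05 0 0 0.665 0.7;-0.285 0.682 0.05 0 0 0.665 0.7;-0.285 0.682 0.05 0 0 0.665 0.7")

```text
time_s: 18.45
eef_pos: [526.4, 84.4, 213.0]
ee_rot: [-0.001, -0.144, 0.99, -0.002]
force: [-0.1, 0.7, 0.1]
grip_width: 0.702
```

Call:
drive_tool(series="-0.02 0.37 0.03 0 0 0.33 0.7;-0.047 0.738 0.06 0 0 0.665 0.7;-0.047 0.738 0.06 0 0 0.665 0.7;-0.047 0.738 0.06 0 0 0.665 0.7;-0.047 0.738 0.06 0 0 0.665 0.7")

```text
time_s: 18.95
eef_pos: [507.1, 169.7, 205.5]
ee_rot: [-0.001, 0.021, 1.0, -0.002]
force: [-0.4, -0.2, -0.1]
grip_width: 0.701
```

```bash
python3 plan.py 1 506.5 170 95 177.3
```

```text
pos [507.1 169.7 205.5] F [-0.4 -0.2 -0.1] grip 0.701 q6 -1.42
[0.004 0.007 0.921] [-0.01  -0.004  0.01 ]
```

Call:
drive_tool(series="0.004 0.007 0.4 -0.01 -0.004 0.01 0.7;0.004 0.007 0.8 -0.01 -0.004 0.01 0.7;0.004 0.007 0.92 -0.01 -0.004 0.01 0.7;0.004 0.007 0.92 -0.01 -0.004 0.01 0.7;0.004 0.007 0.92 -0.01 -0.004 0.01 0.7")

```text
time_s: 19.45
eef_pos: [507.5, 169.2, 96.0]
ee_rot: [0.001, 0.024, 1.0, 0.0]
force: [1.3, -0.6, 0.3]
grip_width: 0.701
```

```bash
python3 plan.py 1 506.5 170 64 177.3
```

```text
pos [507.5 169.2  96. ] F [ 1.3 -0.6  0.3] grip 0.701 q6 -1.42
[0.009 0.006 0.267] [ 0.     0.003 -0.   ]
```

Call:
drive_tool(series="0.009 0.006 0.15 0 0.003 0 0.7;0.009 0.006 0.267 0 0.003 0 0.7;0.009 0.006 0.267 0 0.003 0 0.7;0.009 0.006 0.267 0 0.003 0 0.7;0.009 0.006 0.267 0 0.003 0 0.5;0.009 0.006 0.267 0 0.003 0 0.2;0.009 0.006 0.267 0 0.003 0 0.2;0.009 0.006 0.267 0 0.003 0 0.2;0.009 0.006 0.267 0 0.003 0 0.2;0.009 0.006 0.267 0 0.003 0 0.2")

```text
time_s: 20.45
eef_pos: [507.1, 170.0, 65.2]
ee_rot: [0.001, 0.024, 1.0, 0.0]
force: [-0.9, -0.5, 6.9]
grip_width: 0.36
```

```bash
python3 plan.py 1 506.5 170 64 177.3
```

```text
pos [507.1 170.   65.2] F [-0.9 -0.5  6.9] grip 0.36 q6 -1.42
[ 0.005 -0.     0.01 ] [ 0.001  0.004 -0.   ]
```

Call:
drive_tool(series="0 0 -0.017 0 0.004 0 0.2;0 0 -0.02 0 0.004 0 0.2;-0.017 0 -0.02 0 0.004 0 0.2;-0.034 0 -0.02 0 0.004 0 0.2;-0.034 0 -0.02 0 0.004 0 0.2")

```text
time_s: 20.95
eef_pos: [511.4, 169.7, 67.5]
ee_rot: [0.0, 0.024, 1.0, 0.0]
force: [-1.5, 0.1, -0.4]
grip_width: 0.363
```

```bash
python3 plan.py 1 511.1 170 65 177.3
```

```text
pos [511.4 169.7  67.5] F [-1.5  0.1 -0.4] grip 0.363 q6 -1.42
[0.003 0.002 0.021] [ 0.001  0.    -0.   ]
```

Call:
drive_tool(series="0.003 0 0.015 0 0 0 0.2;0.003 0 0.021 0 0 0 0.2;0.003 0 0.021 0 0 0 0.2;0.003 0 0.021 0 0 0 0.5;0.003 0 0.021 0 0 0 0.65;0.003 0 0.021 0 0 0 0.7;0 0 -0.3 0 0 0 0.7;0 0 -0.7 0 0 0 0.7;0 0 -1 0 0 0 0.7;0 0 -1 0 0 0 0.7")

```text
time_s: 21.95
eef_pos: [513.4, 170.0, 192.4]
ee_rot: [0.005, 0.024, 1.0, 0.001]
force: [0.9, 0.4, 0.4]
grip_width: 0.698
```

```bash
python3 plan.py 3 565 -90 220 228
```

```text
pos [513.4 170.  192.4] F [0.9 0.4 0.4] grip 0.698 q6 -1.42
[-0.178 -0.714 -0.076] [-0.002  0.006 -0.59 ]
[ 0.038 -0.735 -0.077] [-0.002  0.006 -0.59 ]
[ 0.25  -0.692 -0.077] [-0.002  0.006 -0.59 ]
```

Call:
drive_tool(series="-0.05 -0.2 -0.2 0 0 -0.3 0.7;-0.178 -0.714 -0.2 0 0.006 -0.59 0.7;-0.178 -0.714 -0.2 0 0.006 -0.59 0.7;-0.178 -0.714 -0.2 0 0.006 -0.59 0.7")

```text
time_s: 22.35
eef_pos: [530.6, 81.4, 215.5]
ee_rot: [0.003, -0.122, 0.993, 0.0]
force: [0.3, 0.5, 0.2]
grip_width: 0.698
```

Call:
drive_tool(series="0.02 -0.37 -0.03 0 0 -0.3 0.7;0.038 -0.735 -0.03 0 0.006 -0.59 0.7;0.038 -0.735 -0.03 0 0.006 -0.59 0.7;0.038 -0.735 -0.03 0 0.006 -0.59 0.7")

```text
time_s: 22.75
eef_pos: [547.4, -5.0, 218.4]
ee_rot: [0.001, -0.266, 0.964, 0.0]
force: [-0.1, 0.4, -0.7]
grip_width: 0.697
```

Call:
drive_tool(series="0.12 -0.35 0 0 0 -0.3 0.7;0.25 -0.692 0 0 0.006 -0.59 0.7;0.25 -0.692 0 0 0.006 -0.59 0.7;0.25 -0.692 0 0 0.006 -0.59 0.7")

```text
time_s: 23.15
eef_pos: [564.0, -90.5, 217.8]
ee_rot: [-0.001, -0.403, 0.915, 0.0]
force: [0.5, -0.4, 0.4]
grip_width: 0.703
```

```bash
python3 - <<'E'
from m import *
t=avg('top',8)
save('c8.png',np.hstack([e(t,174,188,30,30,1.2,400,400),e(t,214,156,30,30,1.2,400,400)]))
p=topix(t,[[507,169.2,78]]);print(p, 'centre in crop px',((p-[174,188]+.5)*400/30-.5))
E
python3 plan.py 2 587 56 220 230
```

```text
[[188.44041175 202.47613549]] centre in crop px [[198.70548997 199.18180652]]
pos [564.1 -91.1 218.4] F [-0.6 -0.8  0.5] grip 0.7 q6 -2.77
[-0.518  0.342 -0.008] [-0.    -0.002 -0.04 ]
[-0.524  0.331 -0.007] [-0.    -0.002 -0.04 ]
```

View pics/c8.png

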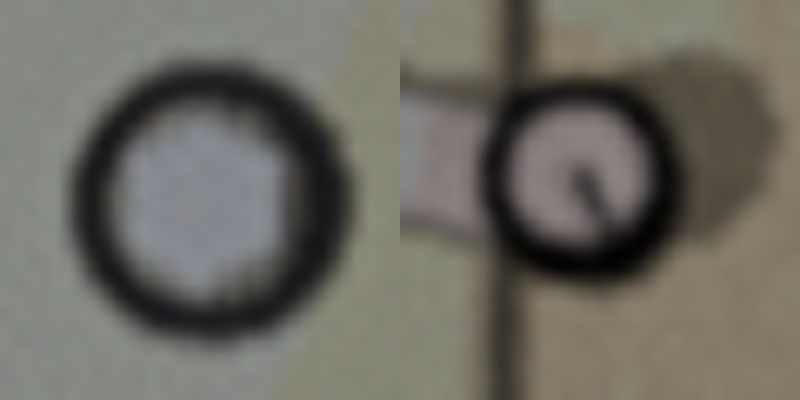

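The block is now centred: crop (201,200) against an ideal of (199,199). The knob is at about (588,57). Next I straddle it and swing the arm home.

Call:
drive_tool(series="-0.25 0.17 0 0 0 0 0.85;-0.518 0.342 0 0 0 0 0.85;-0.518 0.342 0 0 0 0 0.85;-0.518 0.342 0 0 0 0 0.85")

```text
time_s: 23.95
eef_pos: [575.5, -16.9, 218.3]
ee_rot: [-0.001, -0.405, 0.914, -0.001]
force: [-0.3, -0.7, 0.1]
grip_width: 0.854
```

Call:
drive_tool(series="-0.25 0.17 0 0 0 0 0.85;-0.518 0.34 0 0 0 -0.07 0.85;-0.518 0.34 0 0 0 -0.07 0.85;-0.518 0.34 0 0 0 -0.07 0.85;-0.518 0.34 0 0 0 -0.07 0.85")

```text
time_s: 24.45
eef_pos: [587.1, 55.1, 218.1]
ee_rot: [-0.001, -0.42, 0.907, -0.001]
force: [0.5, 0.6, -0.0]
grip_width: 0.848
```

```bash
python3 plan.py 1 588 57 147 230
```

```text
pos [587.1  55.1 218.1] F [ 0.5  0.6 -0. ] grip 0.848 q6 -2.54
[-0.019  0.005  0.593] [-0.001 -0.005 -0.01 ]
```

Call:
drive_tool(series="-0.019 0.005 0.25 0 0 0 0.85;-0.019 0.005 0.5 0 0 0 0.85;-0.019 0.005 0.593 0 0 0 0.85;-0.019 0.005 0.593 0 0 0 0.7;-0.019 0.005 0.593 0 0 0 0.6;-0.019 0.005 0.593 0 0 0 0.58;-0.019 0.005 0.593 0 0 0 0.58", newtons=20)

```text
time_s: 25.15
eef_pos: [588.5, 56.9, 148.2]
ee_rot: [-0.0, -0.42, 0.907, -0.001]
force: [-1.0, -1.3, -0.0]
grip_width: 0.579
```

```bash
cat > arc.py <<'E'
import sys
from h import telemetry,np
from scipy.spatial.transform import Rotation as R
# arc.py phi0 phi1 n th0 th1: waypoints on 110 mm circle round the post, z=147; calls of 3 rows
C=np.array([617.5,164.0]);p0,p1,n,t0,t1=[float(v) for v in sys.argv[1:6]];n=int(n);s=telemetry.sense()
q=s['ee_rot'];A=R.from_quat([q[1],q[2],q[3],q[0]]);P=s['eef_pos']
print('pos',np.round(P,1),'F',np.round(s['force'],1),'T',np.round(s['wrist_torque'],3),'grip',round(s['grip_width'],3),'q6',round(s['joints'][5],2))
rows=3
for i in range(n):
    for k in range(rows):
        f=(i+(k+1)/rows)/n;ph=np.radians(p0+(p1-p0)*f);B=R.from_euler('z',t0+(t1-t0)*f,degrees=True)*R.from_euler('x',180,degrees=True)
        X=np.array([C[0]+110*np.cos(ph),C[1]+110*np.sin(ph),147])
        print(*np.round(A.inv().apply(X-P)/120,3),*np.round((A.inv()*B).as_rotvec()/.5,3))
    A,P=B,X;print()
E
python3 arc.py 254.7 174.5 4 230 177
```

```text
pos [588.5  56.9 148.2] F [-1.  -1.3 -0. ] T [ 0.035 -0.001  0.025] grip 0.579 q6 -2.54
0.033 0.104 0.009 -0.004 -0.002 0.144
0.061 0.208 0.009 -0.004 -0.002 0.298
0.076 0.313 0.009 -0.004 -0.002 0.452

0.027 0.103 0.0 0.0 -0.0 0.154
0.042 0.209 0.0 0.0 -0.0 0.308
0.044 0.316 0.0 -0.0 -0.0 0.463

0.014 0.106 0.0 -0.0 -0.0 0.154
0.016 0.213 0.0 0.0 -0.0 0.308
0.006 0.319 0.0 0.0 -0.0 0.463

0.002 0.107 0.0 -0.0 -0.0 0.154
-0.009 0.213 0.0 0.0 -0.0 0.308
-0.032 0.318 0.0 0.0 -0.0 0.463
```

Call:
drive_tool(series="0.033 0.104 0.009 0 0 0.144 0.58;0.061 0.208 0.009 0 0 0.298 0.58;0.076 0.313 0.009 0 0 0.452 0.58;0.076 0.313 0.009 0 0 0.452 0.58")

```text
time_s: 25.55
eef_pos: [553.5, 74.8, 147.8]
ee_rot: [0.0, -0.315, 0.949, -0.001]
force: [1.1, 0.6, 0.4]
grip_width: 0.579
```

Call:
drive_tool(series="0.027 0.103 0 0 0 0.154 0.58;0.042 0.209 0 0 0 0.308 0.58;0.044 0.316 0 0 0 0.463 0.58;0.044 0.316 0 0 0 0.463 0.58")

```text
time_s: 25.95
eef_pos: [526.5, 102.6, 148.1]
ee_rot: [0.001, -0.205, 0.979, -0.001]
force: [0.8, 0.5, -0.1]
grip_width: 0.578
```

```bash
python3 arc.py 214.6 177.3 2 203.5 177.3
```

```text
pos [526.5 102.6 148.1] F [ 0.8  0.5 -0.1] T [ 0.029 -0.023  0.007] grip 0.578 q6 -2.01
0.014 0.089 0.009 -0.005 0.002 0.156
0.017 0.188 0.009 -0.005 0.003 0.309
0.009 0.287 0.009 -0.005 0.003 0.461

0.004 0.099 0.0 0.0 -0.0 0.152
-0.002 0.199 0.0 -0.0 -0.0 0.305
-0.02 0.296 0.0 0.0 -0.0 0.457
```

Call:
drive_tool(series="0.014 0.089 0.009 -0.005 0.002 0.156 0.58;0.017 0.188 0.009 -0.005 0.003 0.309 0.58;0.009 0.287 0.009 -0.005 0.003 0.461 0.58;0.009 0.287 0.009 -0.005 0.003 0.461 0.58")

```text
time_s: 26.35
eef_pos: [512.1, 134.2, 147.2]
ee_rot: [0.0, -0.092, 0.996, 0.0]
force: [-0.7, 0.9, 1.1]
grip_width: 0.578
```

Call:
drive_tool(series="0.004 0.08 0 0 0 0.1 0.58;0 0.16 0 0 0 0.2 0.58;-0.002 0.22 0 0 0 0.3 0.58;-0.015 0.27 0 0 0 0.4 0.58;-0.02 0.285 0 0 0 0.457 0.58")

```text
time_s: 26.85
eef_pos: [508.8, 167.9, 147.2]
ee_rot: [0.0, 0.02, 1.0, 0.0]
force: [-0.1, -2.1, 0.9]
grip_width: 0.577
```

```bash
python3 arc.py 177.3 175 1 177.3 177.3
```

```text
pos [508.8 167.9 147.2] F [-0.1 -2.1  0.9] T [-0.335  0.158 -0.062] grip 0.577 q6 -1.43
0.01 0.023 0.002 0.0 0.001 0.014
0.009 0.035 0.002 0.0 0.001 0.014
0.009 0.047 0.002 0.0 0.001 0.014
```

Call:
drive_tool(series="0.008 0.015 0 0 0 0.014 0.58;0.008 0.025 0 0 0 0.014 0.58;0.008 0.033 0 0 0 0.014 0.58;0.008 0.033 0 0 0 0.014 0.58")

```text
time_s: 27.25
eef_pos: [508.1, 171.8, 147.2]
ee_rot: [0.0, 0.023, 1.0, 0.0]
force: [0.3, -1.7, -1.0]
grip_width: 0.58
```

```bash
python3 arc.py 177.3 175 1 177.3 177.3
```

```text
pos [508.1 171.8 147.2] F [ 0.3 -1.7 -1. ] T [-0.315  0.052 -0.011] grip 0.58 q6 -1.42
0.003 -0.01 0.002 0.0 0.001 0.002
0.003 0.003 0.002 0.0 0.001 0.002
0.002 0.015 0.002 0.0 0.001 0.002
```

Call:
drive_tool(series="0.003 0.01 0 0 0 0 0.58;0.003 0.02 0 0 0 0 0.58;0.003 0.025 0 0 0 0 0.58")

```text
time_s: 27.55
eef_pos: [507.7, 174.9, 147.2]
ee_rot: [-0.0, 0.023, 1.0, 0.0]
force: [-1.4, -1.8, 0.7]
grip_width: 0.581
```

Call:
drive_tool(series="0 0.008 0 0 0 0 0.58;0 0.016 0 0 0 0 0.58;0 0.016 0 0 0 0 0.58")

```text
time_s: 27.85
eef_pos: [507.7, 176.8, 147.2]
ee_rot: [-0.0, 0.023, 1.0, 0.0]
force: [-0.7, -2.5, -0.1]
grip_width: 0.581
```

```bash
python3 arc.py 177.3 175 1 177.3 177.3
```

```text
pos [507.7 176.8 147.2] F [-0.7 -2.5 -0.1] T [-0.344  0.288 -0.013] grip 0.581 q6 -1.41
-0.002 -0.052 0.001 0.0 -0.001 0.003
-0.002 -0.039 0.001 0.0 -0.001 0.003
-0.003 -0.027 0.001 0.0 -0.001 0.003
```

Call:
drive_tool(series="0 0.008 0 0 0 0 0.58;0 0.016 0 0 0 0 0.58;0 0.016 0 0 0 0 0.58")

```text
time_s: 28.15
eef_pos: [507.8, 177.4, 147.2]
ee_rot: [-0.0, 0.023, 1.0, -0.002]
force: [-3.0, -11.6, 2.3]
grip_width: 0.583
```

Run:
```python
from h import *
s=telemetry.sense();print(s['eef_pos'],s['force'],s['wrist_torque'])
t=avg('scene',6)
save('c9.png',e(t,250,130,80,60,1,800,600))
```

```text
[507.78639426 177.36743727 147.22514094] [ -3.0110511  -11.61048616   2.3421121 ] [-1.87210735  0.40956126 -0.08549264]
```

View pics/c9.png

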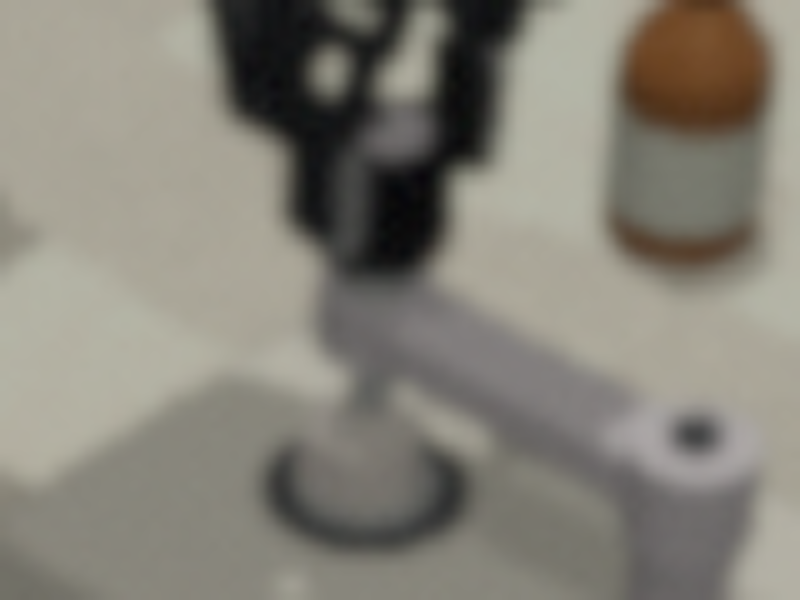

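The stop is felt: -11.6 N at y=177.4. The picture shows the plunger, crop (370,395), straight over the block, which sits centred in the ring at (365,490). Now I'll centre on the knob and take a trial grip to find its axis.

Call:
drive_tool(series="0.006 -0.02 0 0 0 0 0.58;0.006 -0.039 0 0 0 0 0.58;0.006 -0.039 0 0 0 0 0.58;0.006 -0.039 0 0 0 0 0.4;0.006 -0.039 0 0 0 0 0.4;0.006 -0.039 0 0 0 0 0.4;0.006 -0.039 0 0 0 0 0.4", newtons=25)

```text
time_s: 29.15
eef_pos: [507.0, 172.2, 147.7]
ee_rot: [-0.0, 0.023, 1.0, -0.002]
force: [-2.5, -5.4, 4.5]
grip_width: 0.46
```

```bash
python3 arc.py 177.3 175 1 177.3 177.3|head -1
```

```text
pos [507.  172.2 147.7] F [-2.5 -5.4  4.5] T [-0.806  0.245  0.003] grip 0.46 q6 -1.41
```

Call:
drive_tool(series="0 0 0 0 0 0 0.65;0 0 0 0 0 0 0.65;0 0 0 0 0 -0.3 0.65;0 0 0 0 0 -0.6 0.65;0 0 0 0 0 -0.9 0.65;0 0 0 0 0 -0.9 0.65")

```text
time_s: 29.75
eef_pos: [507.0, 172.4, 147.6]
ee_rot: [-0.001, -0.202, 0.979, -0.002]
force: [0.0, 0.2, -0.6]
grip_width: 0.65
```

Call:
drive_tool(series="0 0 0 0 0 -0.3 0.65;0 0 0 0 0 -0.6 0.65;0 0 0 0 0 -0.9 0.65;0 0 0 0 0 -0.9 0.65")

```text
time_s: 30.15
eef_pos: [507.0, 172.6, 147.6]
ee_rot: [-0.001, -0.414, 0.91, -0.002]
force: [0.2, 0.8, 0.2]
grip_width: 0.65
```

Call:
drive_tool(series="0 0 0 0 0 -0.3 0.65;0 0 0 0 0 -0.6 0.65;0 0 0 0 0 -0.85 0.65;0 0 0 0 0 -0.85 0.65;0 0 0 0 0 -0.85 0.65")

```text
time_s: 30.65
eef_pos: [507.0, 172.6, 147.6]
ee_rot: [-0.001, -0.594, 0.805, -0.001]
force: [-0.5, -0.2, 0.4]
grip_width: 0.65
```

```bash
python3 plan.py 1 507.5 172 147 253
```

```text
pos [507.  172.6 147.6] F [-0.5 -0.2  0.4] grip 0.65 q6 -2.73
[ 0.004 -0.006  0.005] [-0.001 -0.007 -0.005]
```

Now I'll grip across the other direction, which is roughly along the arm, and read the force.

Call:
drive_tool(series="0.004 -0.003 0.005 0 -0.005 0 0.55;0.004 -0.003 0.005 0 -0.005 0 0.4;0.004 -0.003 0.005 0 -0.005 0 0.4;0.004 -0.003 0.005 0 -0.005 0 0.4;0.004 -0.003 0.005 0 -0.005 0 0.4", newtons=25)

```text
time_s: 31.15
eef_pos: [507.3, 172.0, 147.1]
ee_rot: [-0.0, -0.594, 0.805, -0.001]
force: [1.1, -1.4, 1.1]
grip_width: 0.456
```

```bash
python3 arc.py 177.3 175 1 177.3 177.3|head -1
```

```text
pos [507.3 172.  147.1] F [ 1.1 -1.4  1.1] T [-0.124 -0.118 -0.03 ] grip 0.456 q6 -2.73
```

Well centred: the side forces are about 1 N. I'll turn clockwise and read the torque after each step.

Call:
drive_tool(series="0 0 0 0 0 0.25 0.4;0 0 0 0 0 0.5 0.4;0 0 0 0 0 0.75 0.4;0 0 0 0 0 0.9 0.4;0 0 0 0 0 0.9 0.4", newtons=35)

```text
time_s: 31.65
eef_pos: [507.3, 172.0, 147.1]
ee_rot: [0.0, -0.399, 0.917, -0.001]
force: [-0.3, -0.7, 1.4]
grip_width: 0.457
```

```bash
cat > r.py <<'E'
from rig import telemetry
import numpy as np
s=telemetry.sense();print('t',s['time_s'],'pos',np.round(s['eef_pos'],1),'F',np.round(s['force'],1),'T',np.round(s['wrist_torque'],3),'q6',round(s['joints'][5],3),'tau6',round(s['tau'][5],3))
E
python3 r.py
```

```text
t 31.65 pos [507.3 172.  147.1] F [-0.3 -0.7  1.4] T [-0.101 -0.044 -0.025] q6 -2.282 tau6 0.77
```

Call:
drive_tool(series="0 0 0 0 0 0.25 0.4;0 0 0 0 0 0.5 0.4;0 0 0 0 0 0.75 0.4;0 0 0 0 0 0.9 0.4")

```text
time_s: 32.05
eef_pos: [507.3, 172.0, 147.1]
ee_rot: [0.0, -0.183, 0.983, -0.001]
force: [1.4, -0.5, 0.0]
grip_width: 0.451
```

```bash
python3 r.py
python3 - <<'E'
from rig import eyes,telemetry
import numpy as np
T=[]
for i in range(6):
    eyes.capture('scene');s=telemetry.sense();T.append([s['wrist_torque'][2],s['tau'][5],s['joints'][5]])
print(np.round(T,3))
E
```

```text
t 32.05 pos [507.3 172.  147.1] F [ 1.4 -0.5  0. ] T [-0.018 -0.049 -0.014] q6 -1.829 tau6 -0.5
[[-0.114 -0.165 -1.827]
 [-0.026  0.764 -1.833]
 [-0.035  0.266 -1.835]
 [-0.008  0.036 -1.835]
 [ 0.032  0.019 -1.834]
 [ 0.071  0.03  -1.834]]
```

Call:
drive_tool(series="0 0 0 0 0 0.2 0.4;0 0 0 0 0 0.4 0.4;0 0 0 0 0 0.4 0.4;0 0 0 0 0 0.4 0.4;0 0 0 0 0 0.4 0.4")

```text
time_s: 32.85
eef_pos: [507.3, 172.0, 147.1]
ee_rot: [0.0, -0.087, 0.996, -0.001]
force: [0.5, 0.4, 0.0]
grip_width: 0.458
```

```bash
python3 r.py
```

```text
t 32.85 pos [507.3 172.  147.1] F [0.5 0.4 0. ] T [-0.115 -0.123  0.082] q6 -1.636 tau6 0.031
```

Call:
drive_tool(series="0 0 0 0 0 0.2 0.4;0 0 0 0 0 0.4 0.4;0 0 0 0 0 0.4 0.4;0 0 0 0 0 0.4 0.4;0 0 0 0 0 0.4 0.4")

```text
time_s: 33.35
eef_pos: [507.4, 172.0, 147.1]
ee_rot: [0.0, 0.011, 1.0, -0.001]
force: [0.3, -0.1, 0.6]
grip_width: 0.456
```

```bash
python3 r.py
```

```text
t 33.35 pos [507.4 172.  147.1] F [ 0.3 -0.1  0.6] T [-0.077 -0.027  0.011] q6 -1.439 tau6 0.03
```

Call:
drive_tool(series="0 0 0 0 0 0.2 0.4;0 0 0 0 0 0.4 0.4;0 0 0 0 0 0.4 0.4;0 0 0 0 0 0.4 0.4;0 0 0 0 0 0.4 0.4")

```text
time_s: 33.85
eef_pos: [507.4, 172.0, 147.1]
ee_rot: [0.0, 0.11, 0.994, -0.001]
force: [-0.3, -0.2, 0.7]
grip_width: 0.458
```

```bash
python3 r.py
```

```text
t 33.85 pos [507.4 172.  147.1] F [-0.3 -0.2  0.7] T [-0.084 -0.09   0.106] q6 -1.241 tau6 0.03
```

tau6 settles at a steady 0.030, so the screw is still turning free. Continuing.

Call:
drive_tool(series="0 0 0 0 0 0.2 0.4;0 0 0 0 0 0.4 0.4;0 0 0 0 0 0.4 0.4;0 0 0 0 0 0.4 0.4;0 0 0 0 0 0.4 0.4")

```text
time_s: 34.35
eef_pos: [507.4, 172.0, 147.1]
ee_rot: [0.001, 0.207, 0.978, -0.001]
force: [-0.1, -0.6, 0.9]
grip_width: 0.456
```

```bash
python3 r.py
```

```text
t 34.35 pos [507.4 172.  147.1] F [-0.1 -0.6  0.9] T [-0.088 -0.058  0.093] q6 -1.044 tau6 0.03
```

Call:
drive_tool(series="0 0 0 0 0 0.2 0.4;0 0 0 0 0 0.4 0.4;0 0 0 0 0 0.4 0.4;0 0 0 0 0 0.4 0.4;0 0 0 0 0 0.4 0.4")

```text
time_s: 34.85
eef_pos: [507.4, 172.0, 147.1]
ee_rot: [0.001, 0.303, 0.953, -0.001]
force: [1.1, 0.1, 0.5]
grip_width: 0.455
```

```bash
python3 r.py
```

```text
t 34.85 pos [507.4 172.  147.1] F [1.1 0.1 0.5] T [-0.029 -0.051  0.045] q6 -0.846 tau6 0.03
```

Call:
drive_tool(series="0 0 0 0 0 0.2 0.4;0 0 0 0 0 0.4 0.4;0 0 0 0 0 0.4 0.4;0 0 0 0 0 0.4 0.4;0 0 0 0 0 0.4 0.4")

```text
time_s: 35.35
eef_pos: [507.3, 172.0, 147.1]
ee_rot: [0.001, 0.395, 0.919, -0.001]
force: [0.6, -1.5, -0.0]
grip_width: 0.456
```

```bash
python3 r.py
```

```text
t 35.35 pos [507.3 172.  147.1] F [ 0.6 -1.5 -0. ] T [-0.122 -0.107  0.057] q6 -0.649 tau6 0.03
```

```bash
cat > tz.py <<'E'
from rig import eyes,telemetry
import numpy as np
T=[]
for i in range(8):
    eyes.capture('scene');s=telemetry.sense();T.append([s['wrist_torque'][2],s['tau'][5]])
T=np.array(T);print('q6',round(s['joints'][5],3),'Tz',T[:,0].mean().round(4),'+-',(T[:,0].std()/8**.5).round(4),'tau6',T[:,1].round(4), s['time_s'])
E
python3 tz.py
```

```text
q6 -0.647 Tz 0.0347 +- 0.0071 tau6 [0.02   0.0194 0.023  0.0272 0.031  0.0341 0.0364 0.0383] 35.75
```

Call:
drive_tool(series="0 0 0 0 0 0.15 0.4;0 0 0 0 0 0.3 0.4;0 0 0 0 0 0.3 0.4;0 0 0 0 0 0.3 0.4")

```text
time_s: 36.15
eef_pos: [507.4, 172.0, 147.1]
ee_rot: [0.001, 0.463, 0.886, -0.0]
force: [0.3, -1.0, 0.8]
grip_width: 0.456
```

```bash
python3 tz.py
```

```text
q6 -0.497 Tz 0.0618 +- 0.0085 tau6 [0.021  0.0467 0.0676 0.0662 0.0656 0.0671 0.0692 0.0711] 36.55
```

The torque has stepped up (tau6 0.038 to 0.071, Tz 0.035 to 0.062), so the plunger seems to meet the block near q6≈-0.57. I'll confirm it over the next steps.

Call:
drive_tool(series="0 0 0 0 0 0.15 0.4;0 0 0 0 0 0.3 0.4;0 0 0 0 0 0.3 0.4;0 0 0 0 0 0.3 0.4")

```text
time_s: 36.95
eef_pos: [507.4, 172.0, 147.1]
ee_rot: [0.001, 0.528, 0.849, -0.0]
force: [0.3, -0.1, 1.2]
grip_width: 0.456
```

```bash
python3 tz.py
```

```text
q6 -0.347 Tz 0.1145 +- 0.0082 tau6 [0.062  0.0884 0.1084 0.1064 0.106  0.1076 0.1097 0.1115] 37.35
```

Call:
drive_tool(series="0 0 0 0 0 0.15 0.4;0 0 0 0 0 0.3 0.4;0 0 0 0 0 0.3 0.4;0 0 0 0 0 0.3 0.4")

```text
time_s: 37.75
eef_pos: [507.4, 171.9, 147.2]
ee_rot: [0.001, 0.59, 0.807, -0.0]
force: [1.0, -1.4, 2.7]
grip_width: 0.458
```

```bash
python3 tz.py
```

```text
q6 -0.198 Tz 0.1543 +- 0.0153 tau6 [0.1022 0.1286 0.1486 0.1467 0.1462 0.1479 0.1499 0.1518] 38.15
```

Call:
drive_tool(series="0 0 0 0 0 0.15 0.4;0 0 0 0 0 0.3 0.4;0 0 0 0 0 0.3 0.4;0 0 0 0 0 0.3 0.4")

```text
time_s: 38.55
eef_pos: [507.4, 172.0, 147.2]
ee_rot: [0.001, 0.649, 0.761, -0.0]
force: [0.7, -1.5, 2.6]
grip_width: 0.455
```

```bash
python3 tz.py
```

```text
q6 -0.048 Tz 0.0866 +- 0.0132 tau6 [0.0931 0.0703 0.0664 0.0681 0.0711 0.0739 0.0762 0.0781] 38.95
```

The torque ramped 0.07, 0.11, 0.15 and then fell to 0.08, so click 1 came at q6≈-0.13. The next should be near 0.50, and I'll verify that one.

Call:
drive_tool(series="0 0 0 0 0 0.25 0.4;0 0 0 0 0 0.5 0.4;0 0 0 0 0 0.75 0.4;0 0 0 0 0 0.9 0.4;0 0 0 0 0 0.9 0.4;0 0 0 0 0 0.9 0.4")

```text
time_s: 39.55
eef_pos: [507.4, 172.0, 147.2]
ee_rot: [0.001, 0.802, 0.597, -0.0]
force: [-0.1, -0.5, 2.0]
grip_width: 0.456
```

```bash
sed -i 's/range(8)/range(6)/;s/8\*\*/6**/' tz.py; python3 tz.py
```

```text
q6 0.401 Tz 0.0789 +- 0.0129 tau6 [0.0802 0.0571 0.0537 0.056  0.0595 0.0628] 39.85
```

Call:
drive_tool(series="0 0 0 0 0 0.2 0.4;0 0 0 0 0 0.4 0.4;0 0 0 0 0 0.4 0.4;0 0 0 0 0 0.4 0.4;0 0 0 0 0 0.4 0.4")

```text
time_s: 40.35
eef_pos: [507.4, 172.0, 147.2]
ee_rot: [0.001, 0.857, 0.515, -0.0]
force: [0.0, -0.3, 1.9]
grip_width: 0.459
```

```bash
python3 tz.py
```

```text
q6 0.601 Tz 0.0713 +- 0.0094 tau6 [0.0555 0.0581 0.0623 0.0661 0.0694 0.072 ] 40.65
```

Call:
drive_tool(series="0 0 0 0 0 0.25 0.4;0 0 0 0 0 0.5 0.4;0 0 0 0 0 0.75 0.4;0 0 0 0 0 0.8 0.4;0 0 0 0 0 0.8 0.4;0 0 0 0 0 0.8 0.4")

```text
time_s: 41.25
eef_pos: [507.4, 172.0, 147.2]
ee_rot: [0.001, 0.942, 0.334, 0.0]
force: [0.5, -0.8, 1.6]
grip_width: 0.46
```

```bash
python3 tz.py
```

```text
q6 1.0 Tz 0.0972 +- 0.0083 tau6 [0.0536 0.048  0.0501 0.0541 0.0579 0.0611] 41.55
```

Bounding it from the geometry: 3.73 rad has been turned in all, with contact after about 2.16 rad (-0.57), so the slip is roughly 1.3–1.6 rad. Another 0.5 rad puts it at about 1.8–2.1, mid-window. I'll do it in two sub-steps and watch the torque.

Call:
drive_tool(series="0 0 0 0 0 0.15 0.4;0 0 0 0 0 0.3 0.4;0 0 0 0 0 0.4 0.4;0 0 0 0 0 0.4 0.4")

```text
time_s: 41.95
eef_pos: [507.4, 172.0, 147.2]
ee_rot: [0.001, 0.971, 0.238, 0.0]
force: [0.3, -1.1, 1.2]
grip_width: 0.457
```

```bash
python3 tz.py
```

```text
q6 1.2 Tz 0.0659 +- 0.0125 tau6 [0.3062 0.1492 0.0951 0.0801 0.078  0.0796] 42.25
```

Call:
drive_tool(series="0 0 0 0 0 0.15 0.4;0 0 0 0 0 0.3 0.4;0 0 0 0 0 0.5 0.4;0 0 0 0 0 0.6 0.4;0 0 0 0 0 0.6 0.4")

```text
time_s: 42.75
eef_pos: [507.4, 172.0, 147.2]
ee_rot: [0.001, 0.996, 0.09, 0.0]
force: [0.7, -1.0, 1.8]
grip_width: 0.455
```

```bash
python3 tz.py; python3 r.py
```

```text
q6 1.499 Tz 0.0744 +- 0.0125 tau6 [0.3046 0.1421 0.0865 0.0712 0.0691 0.0709] 43.05
t 43.05 pos [507.4 172.  147.2] F [ 0.2 -0.9  2.1] T [-0.159 -0.004  0.04 ] q6 1.499 tau6 0.071
```

Now I'll release, lift clear and check.

Call:
drive_tool(series="0 0 0 0 0 0 0.5;0 0 0 0 0 0 0.65;0 0 0 0 0 0 0.7;0 0 0 0 0 0 0.7;0 0 -0.3 0 0 0 0.7;0 0 -0.6 0 0 0 0.7;0 0 -0.7 0 0 0 0.7;0 0 -0.7 0 0 0 0.7")

```text
time_s: 43.85
eef_pos: [507.8, 172.2, 232.5]
ee_rot: [0.001, 0.996, 0.091, 0.002]
force: [0.2, 0.0, 0.0]
grip_width: 0.704
```

```bash
python3 plan.py 3 480 -120 235 10
```

```text
pos [507.8 172.2 232.5] F [0.2 0.  0. ] grip 0.704 q6 1.5
[-0.222  0.784 -0.006] [ 0.001 -0.003  0.005]
[-0.221  0.785 -0.007] [ 0.001 -0.003  0.005]
[-0.219  0.785 -0.007] [ 0.001 -0.003  0.005]
```

Call:
drive_tool(series="-0.11 0.39 0 0 0 0 0.7;-0.22 0.784 0 0 0 0 0.7;-0.22 0.784 0 0 0 0 0.7;-0.22 0.784 0 0 0 0 0.7")

```text
time_s: 44.25
eef_pos: [498.4, 74.3, 231.2]
ee_rot: [0.0, 0.996, 0.09, 0.001]
force: [-0.1, 0.9, 0.3]
grip_width: 0.699
```

Call:
drive_tool(series="-0.11 0.39 0 0 0 0 0.7;-0.22 0.784 0 0 0 0 0.7;-0.22 0.784 0 0 0 0 0.7;-0.22 0.784 0 0 0 0 0.7")

```text
time_s: 44.65
eef_pos: [489.1, -22.4, 230.5]
ee_rot: [-0.0, 0.996, 0.089, 0.0]
force: [-0.0, 0.5, 0.3]
grip_width: 0.698
```

Call:
drive_tool(series="-0.11 0.39 0 0 0 0 0.7;-0.22 0.784 0 0 0 0 0.7;-0.22 0.784 0 0 0 0 0.7;-0.22 0.784 0 0 0 0 0.7")

```text
time_s: 45.05
eef_pos: [480.2, -118.6, 230.0]
ee_rot: [-0.001, 0.996, 0.09, -0.0]
force: [0.5, 0.4, 0.0]
grip_width: 0.702
```

Run:
```python
from h import *
t=avg('top',8);s=avg('scene',8)
save('c10.png',np.hstack([e(t,168,148,48,72,1.4,400,600),e(s,255,140,50,75,1,400,600)]))
import pickle;pickle.dump((t,s),open('end.pkl','wb'))
for n in('swing_arm','knob_mid'):
    print(n,[(np.round(r['rect']),round(r['confidence'],2)) for r in nets.spot_in(n,eyes.capture('top'))[:2]])
```

```text
swing_arm [(array([177., 154., 195., 209.]), 0.6)]
knob_mid [(array([179., 194., 196., 211.]), 0.75)]
```

View pics/c10.png

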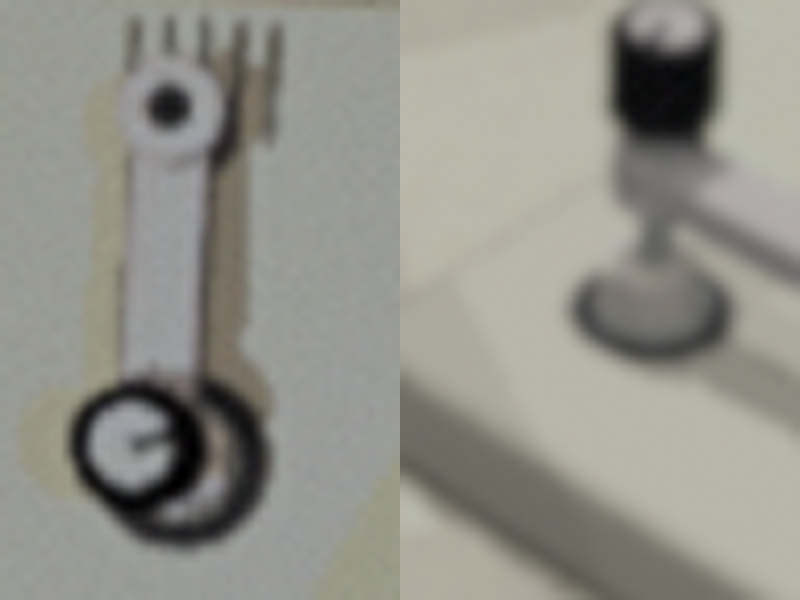

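Run:
```python
from h import *
import pickle;t,s=pickle.load(open('end.pkl','rb'))
k=toworld(t,[184.0,201.0],176);p=toworld(t,[187.7,160.3],130);print(k,p,np.degrees(np.arctan2(*(k-p)[[1,0]])))
f=pickle.load(open('plate.pkl','rb'))[0]
pl=toworld(t,[189.35,202.75],60);print(pl,np.degrees(np.arctan2(*(pl-p)[[1,0]])))
# bystanders: compare first top picture with the end
a=cv2.imread('pics/top0.png').astype(float);b=t['frame'][:,:,::-1]
for n,P in(('round',(494,-164,18)),('square',(580,-172,18)),('vial',(540,-237,30)),('tallvial',(478,-292,60)),('reagent',(465,397,80)),('jar',(465,5,50)),('beaker',(648,-16,60))):
    u=np.round(topix(t,P)[0]).astype(int);w=lambda m,h:m[u[1]-h:u[1]+h+1,u[0]-h:u[0]+h+1].mean(2).astype(np.float32)
    r=cv2.matchTemplate(w(b,16),w(a,10),cv2.TM_CCOEFF_NORMED);_,v,_,l=cv2.minMaxLoc(r);print(n,u,'shift px',np.array(l)-6,round(v,2))
print(telemetry.sense()['time_s'])
```

```text
[506.83677768 167.8691877  176.        ] [617.55865204 164.37090417 130.        ] 178.19032845158955
[506.95455824 168.98715205  60.        ] 177.61005135543027
round [307 207] shift px [-6 -6] 0.21
square [309 177] shift px [-1  0] 0.44
vial [332 190] shift px [0 0] 0.6
tallvial [354 211] shift px [0 0] 0.86
reagent [108 218] shift px [0 0] 0.99
jar [248 217] shift px [0 0] 0.95
beaker [255 152] shift px [0 0] 0.99
46.05
```

```bash
python3 -c "
from rig import ctrl,telemetry
print(ctrl.finish_job(), telemetry.sense()['time_s'])"
```

```text
the job is handed in; nothing more can be done
the job is handed in; nothing more can be done
```

The job is done and handed in at about 46 s of the 72 s. The white hexagonal block sits on the sample plate with the pressure arm home and the plunger down on it. The gripper is open and clear.

**What I did**
- I swung the pressure arm out, then moved the block from the tray to the plate.
- My first placing was about 4 mm off centre, so I regripped the block and shifted it. The next picture showed it centred to within about 1 mm.
- I swung the arm in until it hit its stop (11.6 N), then gripped the knob and turned it 4.23 rad clockwise.

**Last checks**
- **Arm:** the final picture puts the knob at 178.2° about the post and the plate at 177.6°, so the arm is home to about 1 mm.
- **Clicks:** the torque rose to 0.15 N m and then dropped, which I took as the first click. The later clicks did not show clearly in the torque.
- **Click count:** I judged the number from angles. The knob's line shows a net clockwise turn of about 3.7 rad, which gives 1.6 to 2.6 rad of slip. That means about three clicks, within the two to five asked for.
- **Turn mismatch:** the 3.7 rad is about 0.5 rad less than the gripper turned. I put that down to the knob turning back while the arm swung home.
- **Bystanders:** the beaker, jar, reagent bottle and both vials matched the first picture, though the small vial's match was weak (0.6). The square block's match was weak too (0.44, 1 pixel off), and the round block could not be checked in the last picture. I never took the gripper near either block.
- **Joint limit:** the last joint stood at its range limit (-2.88) for just over a second while I was looking at the first placing. I saw no sign that it went past the limit.

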